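# Right the fallen sample bottle and hold the spring pusher back for loading

## Task

One sample bottle has fallen over in the bottle lane: stand it upright on the lane floor between the rails, in the gap between its neighbours, and let go of it. Then take the T-handle of the lane's spring pusher, pull the pusher back until its pointer lines up with the load mark, and finish while still holding it there, so that a colleague can load more bottles. Leave the other bottles and everything else on the bench standing where they are.

Things in the scene. Friction and masses are not known exactly. Their poses are not given: they have to be found in the camera images.
- lane: fixed lane: grey base plate 150 mm (own x) by 500 mm (own y, along the lane), 12 mm thick, origin under its centre; its top is the lane floor. Two rails along y, 6 mm wide, 6 mm high, 52 mm apart inside, centred on x = 0; end blocks 24 mm high. In order from -y to +y: end block, pusher, near bottle, gap with the fallen bottle, far bottle, last bottle, end block
- fallen: the fallen bottle, lying along the lane in the gap, cap towards the lane's +y (away from the pusher): white, 80 mm tall, origin at the centre of its base, own z towards the cap; body 40 x 40 mm with rounded edges up to 54 mm, lying on one of its sides, a shoulder, then a white cap 34 mm in diameter from 63 to 80 mm. 60 to 130 g, centre of mass about 35 mm from the base
- near_bottle: standing neighbour between the pusher and the gap: a white plastic sample bottle with a white screw cap, square in section, like the others (40 x 40 mm, 80 mm tall; origin at the centre of its base, own z towards the cap). The gap between it and the far bottle is about 155 mm of clear lane
- far_bottle: standing neighbour on the other side of the gap: a white plastic sample bottle with a white screw cap, square in section, like the others (40 x 40 mm, 80 mm tall; origin at the centre of its base, own z towards the cap)
- last_bottle: standing bottle beyond the far bottle, by the end stop: a white plastic sample bottle with a white screw cap, square in section, like the others (40 x 40 mm, 80 mm tall; origin at the centre of its base, own z towards the cap)
- pusher (a joint): pusher's travel in m: 0 at home, growing as it is pulled along the lane's -y, up to 0.085. A spring drives it home towards the bottles with about 4 N at 0, plus 0.7 N per 10 mm; let go, it runs home. It is a black block 70 mm long, 18 mm high, between the rails, with a face plate 45 mm high towards the bottles, 44 mm ahead of the handle
- pusher_bar (a point): centre of the crossbar of the pusher's steel T-handle, 95 mm above the bench: a level round bar 16 mm thick, 60 mm long across the lane (lane's x), on a 10 mm upright stem in its middle; moves with the pusher, axes parallel to the lane's
- pointer_tip (a point): tip of the pusher's pointer: a thin steel arm 5 mm wide, beside the handle, reaching out over the rail on the lane's own +x side; moves with the pusher
- mark_fin (a point): the load mark: an upright steel fin 5 mm thick, 28 mm tall, clipped on the base on the lane's +x side; point in the fin's middle, axes parallel to the lane's. The pusher is at the mark when the pointer tip and the fin are level along the lane's y; at home the pointer is 40 to 75 mm from it, on the bottles' side
- tape: roll of paper tape lying flat, 90 mm across, 24 mm high, near the lane on its own +x side; origin at the centre of its underside; leave alone
- cap0: spare bottle cap, 34 mm across, 17 mm high, on the bench by the lane's own -x side; leave alone
- cap1: another spare cap like it; leave alone
- washbottle: wash bottle, 72 mm across, 200 mm tall with a bent spout, on the right; leave alone
- beaker: clear plastic beaker, 72 mm across, 90 mm tall, on the left; leave alone
Mind the look-alikes: they are no part of the job. What is shaped like the fallen but turquoise or yellow is not meant.

How it is judged (in metres and radians):
On the way, in this order (a step that is already met when the one before it is completed fails the run):
1. the fallen bottle stands upright on the lane floor between its neighbours, let go (angle between fallen's own z axis and vertical below 0.12 rad and x of fallen in the frame of lane between -0.008 and 0.008 m and y of fallen in the frame of lane between -0.045 and 0.16 m and z of fallen in the frame of lane between 0.006 and 0.016 m and linear speed of fallen below 0.03 m/s and contact force between fallen and the fingers below 0.2 N and contact force between fallen and the arm below 0.2 N), for 0.3 s.
2. the pusher is held back by the fingers with its pointer at the mark (y of pointer_tip in the frame of mark_fin between -0.008 and 0.008 m and velocity of joint pusher between -0.02 and 0.02 m/s and contact force between pusher and the fingers above 2 N and contact force between pusher and fallen below 0.2 N and contact force between pusher and near_bottle below 0.2 N), for 0.2 s.
At the end, for the whole second after the job is handed in: fallen bottle upright (0.12 rad) on the lane floor between rails and neighbours, untouched; other lane bottles upright within 25 mm of their start; fingers hold the pusher (over 2 N), still, its pointer within 8 mm of the mark along the lane; no bottle touches the pusher (all of step 1 and all of step 2 and angle between each of near_bottle, far_bottle, last_bottle's own z axis and vertical below 0.12 rad and distance of each of near_bottle, far_bottle, last_bottle from where it was at the start of the episode below 0.025 m); the arm keeps its last pose, push and grip.
It fails at once if another bottle in the lane is tipped or moved by more than 25 mm (angle between any of near_bottle, far_bottle, last_bottle's own z axis and vertical above 0.5 rad or distance of any of near_bottle, far_bottle, last_bottle from where it was at the start of the episode above 0.025 m).
It fails at once if something else on the bench is moved by more than 30 mm (distance of any of tape, cap0, cap1, washbottle, beaker from where it was at the start of the episode above 0.03 m).
It also fails if it takes over 51 s, if anything falls off the work surface, if the arm or the gripper's body presses on something with over 40 N, if the wrist force passes 120 N, or if a joint passes its speed limit or range.

## Robot

A 6-joint arm with a two-finger parallel gripper is mounted at the origin on the work surface. World frame = base frame: x ahead of the robot, y to its left, z up, the work surface at z = 0. Lengths are in m, angles in degrees, forces in N, time in s.
With the tool pointing down it reaches from about 0.25 to 0.775 m from the base axis. Payload 8.9 kg.
Tool frame: the origin (TCP) lies at the very end of the fingers, on their centre line; the grasp point (between the pads) lies 19 mm behind it; z points along the fingers, x is the direction in which the jaws open and shut, and the axes are right-handed (so a half turn about z gives the same grasp; the last joint's range is limited). The gripper opens to 85 mm and grips with 20 to 120 N. Pads are 22 mm wide; open, the fingers measure 114 mm over their backs; the gripper's body (76 mm by 85 mm) begins 54 mm behind the grasp point. The pads swing forward as they close: fully open they stand 13 mm farther back than shut.
Start: joints at [-81.033, 16.656, -8.789, 64.555, 0, 82.019], TCP at [0.153, -0.502, 0.199] pointing down, gripper open.
Joint ranges: [-144.48, 144.48], [-52.06, 99.96], [-74.48, 78.29], [-112.23, 115.85], [-86.99, 84.42], [-180, 180]. Speed limits (degrees/s): [127.2, 127.2, 159.86, 180, 180, 180].

## Interface

Orientations are given as a 3x3 rotation matrix whose columns are the frame's x, y, z axes.
In Python, from bench import observe, capture, close_job gives the robot as it stands.
- The arm moves only by the tool carry_out, never from a script. Its argument "commands" is a list of rows, each an object of numbers: "rx", "ry", "rz": the turn, a rotation vector about the world's x, y, z in degrees; "dx", "dy", "dz": the shift along the world's x, y, z in cm; "fingers": the opening, from 0 (shut) to 1 (fully open). A call has 1 to 12 rows; each row shifts and turns the commanded pose from where the row before left it; what a row does not reach is not made up. A row lasts 1/10 s, in which the tool goes at most 50 mm and 8.59 degrees, less where a joint would pass 70% of its speed; a pose out of reach is approached as far as the arm can. A call with a gripper value outside its range is refused whole. The fingers move at their own pace and stop on an object; "grip_force" is the grip in N (left out, the last holds). Time passes only in rows, so rows that do not move let the fingers close. It gives the time, the measured TCP pose, the force and the opening at its end, in the units of the state.
- observe(): the state, without advancing time (a new reading comes with each control period).
- capture(name): name is "scene" or "top" or "wrist"; returns a dict with "pixels" (480x640x3 uint8, red, green, blue), "fx", "fy", "cx", "cy" (pixels), "origin" and "rotation" of the camera in the world; the wrist camera has in their place "mount" (4x4, takes a point from camera to tool coordinates, whose origin is the TCP and whose axes are the tool frame's). Camera axes: x right, y down, z forward; pixel columns grow to the right and rows downward; lengths in m; the calibration is good to about 2 mm. The wrist camera is an equidistant fisheye: a pixel r from the principal point sees the ray r / f radians off the axis. A picture is of the moment at which its call begins: read the wrist's pose just before it. There is no depth.
- close_job(): hands the job in, once; it reports no verdict.
The state is a dict: "time_s": time; "qpos": joint angles; "joint_vel": joint speeds; "joint_torque": joint torques, N m; "eef_pos": TCP position; "eef_rot": TCP orientation; "force": force on the tool from outside, world axes, zero at the start; "moment": the same for the moment, N m; "gripper_width": finger opening in m.
Only numpy, scipy, OpenCV 4.12 (cv2) and the standard library are available. Lean on these libraries where they do the work, as an engineer would, in place of code of your own. Each camera call takes 0.05 s, during which the arm holds its last target.

## Working session

There is one attempt and no reset: what is moved stays moved. The work goes in short steps, Python scripts to look and compute and a tool call to move; the robot and the scene stay as the last step left them, time stands still between calls to the robot, and variables do not carry over. Pictures are saved under pics/ and viewed, and the job is handed in when it is done.

Besides the shell and the picture viewer there is one more tool, called after ">>>" as name(argument=value, ...), one argument or row to a line, values as JSON. carry_out: Moves the arm, as the interface text tells. Its arguments: {"type":"object","properties":{"commands":{"type":"array"},"grip_force":{"type":"number"}},"required":["commands"]}

```bash
ls; mkdir -p pics; python3 - <<'E'
from bench import observe,capture
import cv2,json,numpy as np,pickle
s=observe();print({k:np.round(v,3).tolist() for k,v in s.items()})
for n in["scene","top"]:
    c=capture(n);pickle.dump(c,open(f"{n}0.pkl","wb"));cv2.imwrite(f"pics/{n}0.png",c["pixels"][:,:,::-1])
    print(n,{k:np.round(v,4).tolist() for k,v in c.items() if k!="pixels"})
E
```

```text
pics
{'time_s': 0.0, 'qpos': [-81.034, 16.689, -8.829, 64.555, -0.001, 82.017], 'joint_vel': [0.021, 0.078, 0.1, -0.069, 0.024, -0.031], 'joint_torque': [-0.001, -53.714, 33.138, 0.016, -0.0, 0.0], 'eef_pos': [0.153, -0.502, 0.198], 'eef_rot': [[0.292, -0.957, -0.0], [-0.957, -0.292, 0.001], [-0.001, -0.0, -1.0]], 'force': [0.349, 0.167, -0.585], 'moment': [0.03, -0.029, 0.019], 'gripper_width': 0.086}
scene {'fx': 478.0699, 'fy': 478.0699, 'cx': 324.5129, 'cy': 232.2593, 'origin': [1.5262, -0.0731, 0.8454], 'rotation': [[0.0766, 0.5993, -0.7969], [0.9971, -0.0432, 0.0634], [0.0036, -0.7994, -0.6008]]}
top {'fx': 611.2058, 'fy': 611.2058, 'cx': 316.8486, 'cy': 237.5158, 'origin': [0.4506, -0.0074, 1.622], 'rotation': [[0.0249, -0.9977, 0.0634], [-0.9996, -0.0255, -0.0083], [0.0099, -0.0632, -0.998]]}
```

View pics/scene0.png

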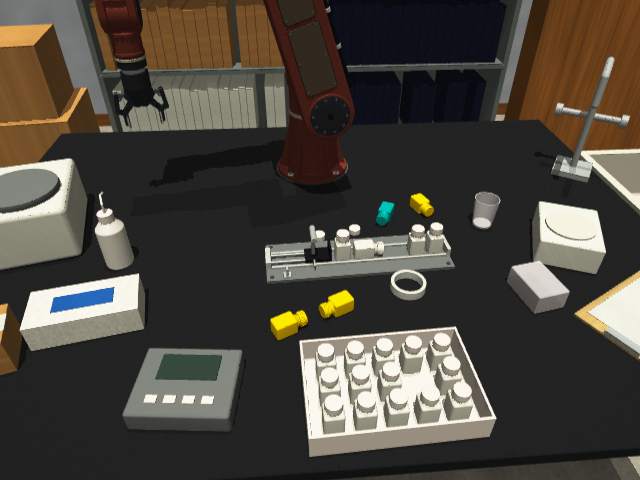

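View pics/top0.png

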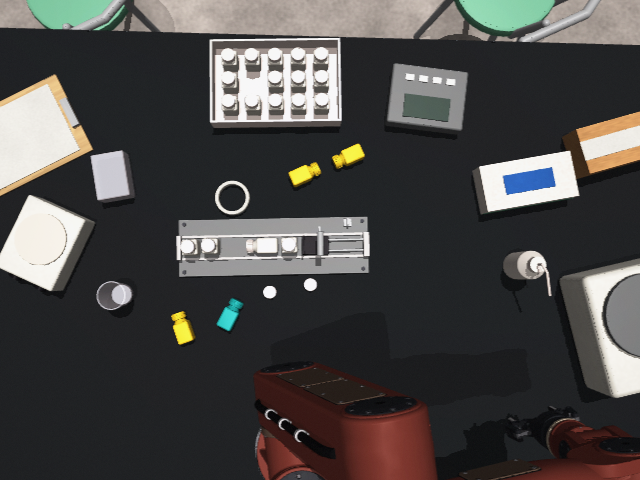

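The top view shows the lane at columns 178–368, rows 218–276. The fallen white bottle is at about (263,245) with its cap to the left (world +y). The tape is on the far side, so lane +x is roughly world +x. Next I'll enlarge both views.

```bash
python3 - <<'E'
import cv2
a=cv2.imread("pics/top0.png")[205:300,170:380];cv2.imwrite("pics/topc.png",cv2.resize(a,(798,361),interpolation=cv2.INTER_CUBIC))
a=cv2.imread("pics/scene0.png")[210:290,255:465];cv2.imwrite("pics/scenec.png",cv2.resize(a,(798,304),interpolation=cv2.INTER_CUBIC))
E
```

```text
(no output)
```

View pics/topc.png

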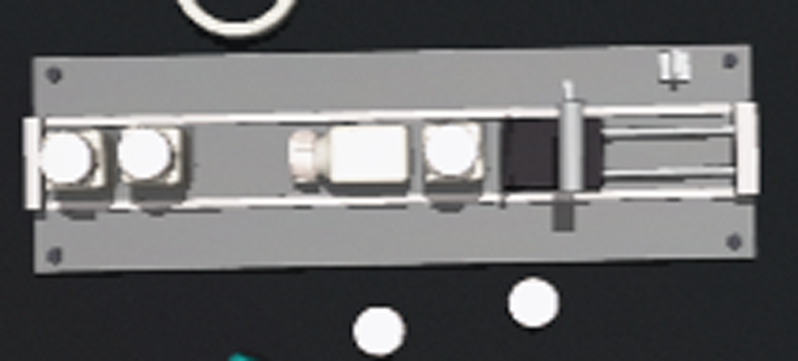

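View pics/scenec.png

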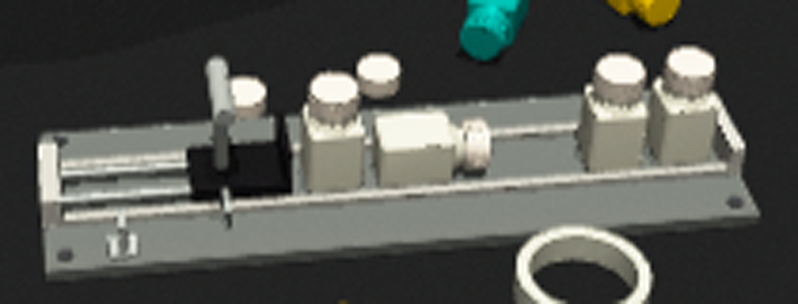

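The crops show only one white bottle lying down. It sits between the near bottle (crop 455,153) and the far bottle (crop 150,155), with its cap to the left. The turquoise and yellow ones are off the lane and so aren't meant. The pointer is at crop (570,88) and the fin at crop (674,68). Next I'll measure these.

```bash
cat > h.py <<'E'
import numpy as np,pickle,cv2
def ray(c,u,v):
    d=c["rotation"]@np.array([(u-c["cx"])/c["fx"],(v-c["cy"])/c["fy"],1]);return np.array(c["origin"]),d
def atz(c,u,v,z):
    o,d=ray(c,u,v);return o+d*(z-o[2])/d[2]
def proj(c,p):
    q=np.array(c["rotation"]).T@(np.array(p)-c["origin"]);return np.array([c["fx"]*q[0]/q[2]+c["cx"],c["fy"]*q[1]/q[2]+c["cy"]])
def load(n):
    c=pickle.load(open(n,"rb"));c["rotation"]=np.array(c["rotation"]);return c
E
python3 - <<'E'
from h import *
c=load("top0.pkl");s=load("scene0.pkl")
T=lambda u,v,z:atz(c,170+(u+.5)/3.8-.5,205+(v+.5)/3.8-.5,z)
S=lambda u,v,z:atz(s,255+(u+.5)/3.8-.5,210+(v+.5)/3.8-.5,z)
C=np.array([T(33,58,.012),T(751,45,.012),T(756,258,.012),T(35,272,.012)])
print(C.round(4),C.mean(0));
o=C.mean(0)[:2];d=(C[0]+C[3]-C[1]-C[2])[:2];print(np.linalg.norm(d)/2);yh=d/np.linalg.norm(d);xh=np.array([yh[1],-yh[0]]);print("yaw",np.degrees(np.arctan2(-yh[0],yh[1])))
L=lambda p:np.round([xh@(p[:2]-o),yh@(p[:2]-o)],4)
for n,u,v,z in[("barL",571,98,.095),("barR",572,192,.095),("ptr",568,84,.04),("finL",662,66,.04),("finR",688,66,.04),("near",452,150,.092),("far",145,153,.092),("last",66,157,.092),("fbase",407,153,.05),("fbodyend",330,153,.05),("captip",290,155,.05),("fxlo",370,182,.052),("fxhi",370,125,.052)]:
    p=T(u,v,z);print(n,p.round(4),L(p))
for n,u,v,z in[("c0",45,278,.0),("c1",758,222,.0),("bar near",215,62,.095),("finTop",122,216,.04),("finbot",122,250,.012),("ptr tip",228,222,.03),("nearcap",333,85,.092),("farcap",620,65,.092),("captip",488,142,.032)]:
    p=S(u,v,z);print("S",n,p.round(4),L(p))
E
```

```text
[[ 0.5901  0.3457  0.012 ]
 [ 0.6121 -0.1529  0.012 ]
 [ 0.464  -0.1593  0.012 ]
 [ 0.4419  0.3385  0.012 ]] [0.5270304  0.09302122 0.012     ]
0.4987083500059259
yaw 2.5333325452860582
barL [ 0.5656 -0.0273  0.095 ] [ 0.0332 -0.1219]
barR [ 0.5036 -0.0295  0.095 ] [-0.0288 -0.1214]
ptr [ 0.5793 -0.0258  0.04  ] [ 0.0469 -0.121 ]
finL [ 0.5933 -0.0897  0.04  ] [ 0.0581 -0.1855]
finR [ 0.5937 -0.1075  0.04  ] [ 0.0578 -0.2033]
near [0.5294 0.0502 0.092 ] [ 0.0005 -0.0429]
far [0.5223 0.2522 0.092 ] [0.0023 0.1592]
last [0.5184 0.304  0.092 ] [0.0007 0.2111]
fbase [0.5288 0.0822 0.05  ] [ 0.0013 -0.0109]
fbodyend [0.5275 0.1343 0.05  ] [0.0023 0.0412]
captip [0.5254 0.1613 0.05  ] [0.0014 0.0683]
fxlo [0.5084 0.1065 0.052 ] [-0.018   0.0143]
fxhi [0.547  0.1077 0.052 ] [0.0206 0.0137]
S c0 [ 0.6104 -0.1499 -0.    ] [ 0.0726 -0.2463]
S c1 [0.5892 0.3503 0.    ] [0.0734 0.2543]
S bar near [ 0.5006 -0.0271  0.095 ] [-0.0317 -0.1188]
S finTop [ 0.5964 -0.0958  0.04  ] [ 0.0609 -0.1917]
S finbot [ 0.5993 -0.097   0.012 ] [ 0.0638 -0.1931]
S ptr tip [ 0.5963 -0.0243  0.03  ] [ 0.064  -0.1203]
S nearcap [0.5292 0.0529 0.092 ] [ 0.0004 -0.0402]
S farcap [0.5204 0.2563 0.092 ] [0.0006 0.1635]
S captip [0.5255 0.1665 0.032 ] [0.0017 0.0735]
```

>>> carry_out(
  commands=[
    {"dz": 3, "fingers": 1},
    {"dz": 3},
    {"dx": 2.5, "dy": 4.2, "rz": 5},
    {"dx": 2.5, "dy": 4.2, "rz": 5},
    {"dx": 2.5, "dy": 4.2, "rz": 5},
    {"dx": 2.5, "dy": 4.2, "rz": 5},
    {"dx": 2.5, "dy": 4.2, "rz": 5},
    {"dx": 2.5, "dy": 4.2, "rz": 5},
    {"dx": 2.5, "dy": 4.2, "rz": 5},
    {"dx": 2.5, "dy": 4.2, "rz": 5},
    {"dx": 2.5, "dy": 4.2, "rz": 5},
    {"dx": 2.5, "dy": 4.2, "rz": 5},
  ],
  grip_force=40,
)

```text
schema error: expected keys rx, ry, rz, dx, dy, dz, fingers
```

>>> carry_out(
  commands=[
    {"dx": 2.5, "dy": 4.2, "rz": 5},
    {"dx": 2.5, "dy": 4.2, "rz": 5},
    {"dx": 2.5, "dy": 4.2, "rz": 5},
    {"dx": 2.5, "dy": 4.2, "rz": 5},
    {"dx": 2.4, "dy": 4.2, "rz": 5},
    {},
    {},
  ],
)

```text
schema error: expected keys rx, ry, rz, dx, dy, dz, fingers
```

>>> carry_out(
  commands=[
    {"rx": 0, "ry": 0, "rz": 0, "dx": 0, "dy": 0, "dz": 3, "fingers": 1},
    {"rx": 0, "ry": 0, "rz": 0, "dx": 0, "dy": 0, "dz": 3, "fingers": 1},
    {"rx": 0, "ry": 0, "rz": 5, "dx": 2.5, "dy": 4.2, "dz": 0, "fingers": 1},
    {"rx": 0, "ry": 0, "rz": 5, "dx": 2.5, "dy": 4.2, "dz": 0, "fingers": 1},
    {"rx": 0, "ry": 0, "rz": 5, "dx": 2.5, "dy": 4.2, "dz": 0, "fingers": 1},
    {"rx": 0, "ry": 0, "rz": 5, "dx": 2.5, "dy": 4.2, "dz": 0, "fingers": 1},
    {"rx": 0, "ry": 0, "rz": 5, "dx": 2.5, "dy": 4.2, "dz": 0, "fingers": 1},
    {"rx": 0, "ry": 0, "rz": 5, "dx": 2.5, "dy": 4.2, "dz": 0, "fingers": 1},
    {"rx": 0, "ry": 0, "rz": 5, "dx": 2.5, "dy": 4.2, "dz": 0, "fingers": 1},
    {"rx": 0, "ry": 0, "rz": 5, "dx": 2.5, "dy": 4.2, "dz": 0, "fingers": 1},
    {"rx": 0, "ry": 0, "rz": 5, "dx": 2.5, "dy": 4.2, "dz": 0, "fingers": 1},
  ],
  grip_force=40,
)

```text
time_s: 1.2
eef_pos: [0.3785, -0.1223, 0.2585]
eef_rot: [[0.884, -0.467, 0.0], [-0.467, -0.884, -0.0], [0.0, 0.0, -1.0]]
force: [0.9, -1.4, -0.6]
gripper_width: 0.0852
```

>>> carry_out(
  commands=[
    {"rx": 0, "ry": 0, "rz": 5, "dx": 2.5, "dy": 4.2, "dz": 0, "fingers": 1},
    {"rx": 0, "ry": 0, "rz": 5, "dx": 2.5, "dy": 4.2, "dz": 0, "fingers": 1},
    {"rx": 0, "ry": 0, "rz": 5, "dx": 2.5, "dy": 4.2, "dz": 0, "fingers": 1},
    {"rx": 0, "ry": 0, "rz": 5, "dx": 2.5, "dy": 4.2, "dz": 0, "fingers": 1},
    {"rx": 0, "ry": 0, "rz": 5, "dx": 2.5, "dy": 4.1, "dz": 0, "fingers": 1},
    {"rx": 0, "ry": 0, "rz": 5.4, "dx": 2.35, "dy": 4, "dz": 0, "fingers": 1},
    {"rx": 0, "ry": 0, "rz": 0, "dx": 0, "dy": 0, "dz": 0, "fingers": 1},
    {"rx": 0, "ry": 0, "rz": 0, "dx": 0, "dy": 0, "dz": 0, "fingers": 1},
  ],
)

```text
time_s: 2.0
eef_pos: [0.5262, 0.1255, 0.2576]
eef_rot: [[0.999, 0.042, -0.002], [0.042, -0.999, -0.0], [-0.002, 0.0, -1.0]]
force: [-0.8, -0.9, 1.2]
gripper_width: 0.0852
```

```bash
python3 - <<'E'
from bench import observe,capture
import cv2,numpy as np,pickle
s=observe();print({k:np.round(v,3).tolist() for k,v in s.items()})
c=capture("wrist");c["s"]=s;pickle.dump(c,open("w1.pkl","wb"));cv2.imwrite("pics/w1.png",c["pixels"][:,:,::-1]);print({k:np.round(v,4).tolist() for k,v in c.items() if k not in("pixels","s")})
E
```

```text
{'time_s': 2.0, 'qpos': [5.679, 17.135, 0.767, 73.734, -0.015, 93.251], 'joint_vel': [-2.071, -1.751, -1.366, -0.005, -0.18, 0.169], 'joint_torque': [1.808, -54.163, 35.112, -0.196, 0.149, -0.037], 'eef_pos': [0.526, 0.125, 0.258], 'eef_rot': [[0.999, 0.042, -0.002], [0.042, -0.999, -0.0], [-0.002, 0.0, -1.0]], 'force': [-0.791, -0.898, 1.174], 'moment': [0.003, 0.02, -0.015], 'gripper_width': 0.085}
{'fx': 371.6483, 'fy': 371.6483, 'cx': 320.1742, 'cy': 238.6119, 'mount': [[1.0, -0.0007, 0.0002, -0.002], [0.0006, 0.9523, 0.3053, -0.0779], [-0.0004, -0.3053, 0.9523, -0.1754], [0.0, 0.0, 0.0, 1.0]]}
```

View pics/w1.png

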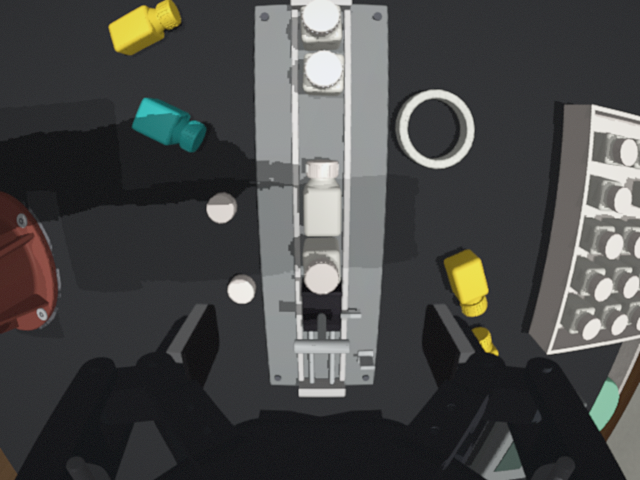

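The wrist view shows the lane running vertically through column ~321. The fallen bottle's body is at rows 184–236 with its cap at row 160. The near cap is at (321,275), the far cap at (322,70), the bar at (321,345), the pointer at (352,313) and the fin at (366,360). I'll cross-check the key points.

```bash
cat >> h.py <<'E'
def wray(c,u,v):
    m=np.array(c["mount"]);s=c["s"];R=np.array(s["eef_rot"]);p=np.array(s["eef_pos"])
    x=np.array([u-c["cx"],v-c["cy"]]);r=np.linalg.norm(x);t=r/c["fx"]
    d=np.array([*(np.sin(t)*x/max(r,1e-9)),np.cos(t)])
    return p+R@m[:3,3],R@m[:3,:3]@d
def watz(c,u,v,z):
    o,d=wray(c,u,v);return o+d*(z-o[2])/d[2]
o=np.array([.527,.093]);yh=np.array([-.0442,.999]);xh=np.array([.999,.0442])
L=lambda p:np.round([xh@(np.array(p)[:2]-o),yh@(np.array(p)[:2]-o)],4)
E
python3 - <<'E'
from h import *
c=pickle.load(open("w1.pkl","rb"))
for n,u,v,z in[("near",321,275,.092),("far",322,70,.092),("last",321,17,.092),("captip",321,158,.04),("bodytop",322,184,.05),("base",322,236,.05),("bar",321,345,.095),("ptr",357,314,.035),("fin",366,357,.04),("P",256,6,.012),("P2",388,6,.012),("P3",270,384,.012),("P4",373,384,.012)]:
    p=watz(c,u,v,z);print(n,p.round(4),L(p))
a=c["pixels"][:,:,::-1][290:400,250:400];cv2.imwrite("pics/w1c.png",cv2.resize(a,(750,550),interpolation=cv2.INTER_CUBIC))
E
```

```text
near [0.5278 0.0559 0.092 ] [-0.0009 -0.0371]
far [0.5204 0.2525 0.092 ] [0.0004 0.1596]
last [0.5173 0.3034 0.092 ] [-0.0003  0.2106]
captip [0.5231 0.1664 0.04  ] [-0.0006  0.0735]
bodytop [0.5253 0.1402 0.05  ] [0.0004 0.0472]
base [0.5277 0.0835 0.05  ] [ 0.0003 -0.0095]
bar [ 0.5313 -0.0261  0.095 ] [-0.001  -0.1192]
ptr [ 0.5752 -0.0193  0.035 ] [ 0.0432 -0.1144]
fin [ 0.5919 -0.0809  0.04  ] [ 0.0572 -0.1766]
P [0.4426 0.3402 0.012 ] [-0.0734  0.2507]
P2 [0.5912 0.3467 0.012 ] [0.0754 0.2506]
P3 [ 0.4626 -0.1571  0.012 ] [-0.0754 -0.247 ]
P4 [ 0.6125 -0.1508  0.012 ] [ 0.0747 -0.2474]
```

View pics/w1c.png

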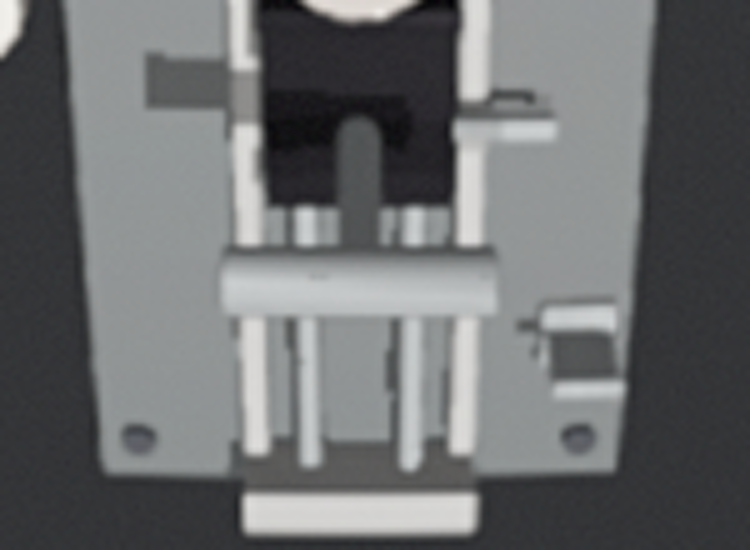

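>>> carry_out(
  commands=[
    {"rx": -7.6, "ry": -0.34, "rz": 0, "dx": 0, "dy": 0, "dz": 0, "fingers": 1},
    {"rx": -7.6, "ry": -0.34, "rz": 0, "dx": 0, "dy": 0, "dz": 0, "fingers": 1},
    {"rx": -7.6, "ry": -0.34, "rz": 0, "dx": 0, "dy": 0, "dz": -2, "fingers": 0.9},
    {"rx": -7.6, "ry": -0.34, "rz": 0, "dx": 0, "dy": 0, "dz": -3, "fingers": 0.9},
    {"rx": -7.6, "ry": -0.34, "rz": 0, "dx": 0, "dy": 0, "dz": -3, "fingers": 0.9},
    {"rx": 0, "ry": 0, "rz": 0, "dx": 0, "dy": -1, "dz": -3, "fingers": 0.9},
    {"rx": 0, "ry": 0, "rz": 0, "dx": 0, "dy": 0, "dz": 0, "fingers": 0.9},
    {"rx": 0, "ry": 0, "rz": 0, "dx": 0, "dy": 0, "dz": 0, "fingers": 0.9},
  ],
)

```text
time_s: 2.85
eef_pos: [0.5265, 0.1136, 0.1498]
eef_rot: [[0.999, 0.03, 0.026], [0.04, -0.787, -0.615], [0.003, 0.616, -0.788]]
force: [0.2, -0.5, -0.3]
gripper_width: 0.0768
```

```bash
python3 - <<'E'
from bench import observe,capture
import cv2,numpy as np,pickle
s=observe();print({k:np.round(v,3).tolist() for k,v in s.items()})
c=capture("scene");cv2.imwrite("pics/s2.png",cv2.resize(c["pixels"][60:300,220:540,::-1],(800,600)))
c=capture("wrist");cv2.imwrite("pics/w2.png",c["pixels"][:,:,::-1])
E
```

```text
{'time_s': 2.85, 'qpos': [25.988, 35.332, 0.844, 72.853, -34.389, 119.175], 'joint_vel': [-0.005, -2.084, 2.028, 0.477, -0.134, 0.059], 'joint_torque': [0.579, -65.109, 25.896, 2.649, -2.215, -0.021], 'eef_pos': [0.527, 0.114, 0.15], 'eef_rot': [[0.999, 0.03, 0.026], [0.04, -0.787, -0.615], [0.003, 0.616, -0.788]], 'force': [0.187, -0.533, -0.285], 'moment': [0.617, 0.061, 0.041], 'gripper_width': 0.077}
```

View pics/s2.png

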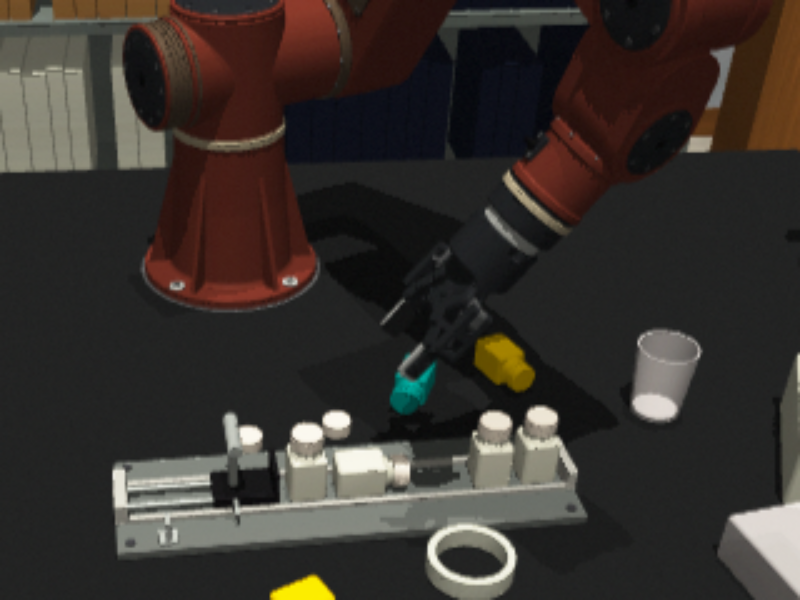

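View pics/w2.png

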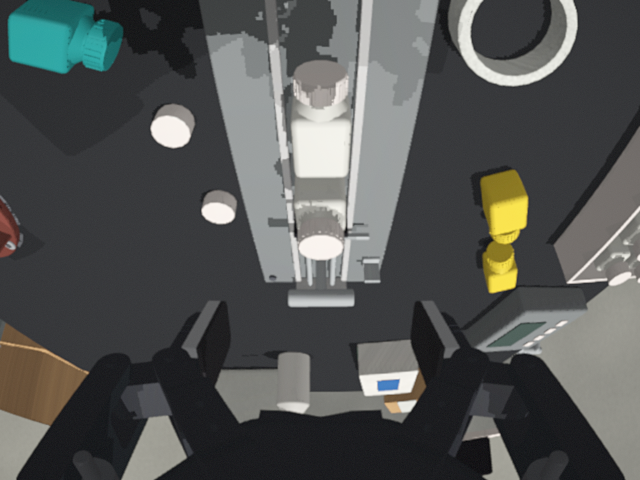

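The scene view shows the tilted gripper clear of everything, with the wrist well above the far bottle. I'll descend now.

>>> carry_out(
  commands=[
    {"rx": 0, "ry": 0, "rz": 0, "dx": 0, "dy": 0.2, "dz": -2.5, "fingers": 0.9},
    {"rx": 0, "ry": 0, "rz": 0, "dx": 0, "dy": 0, "dz": -2.5, "fingers": 0.9},
    {"rx": 0, "ry": 0, "rz": 0, "dx": 0, "dy": 0, "dz": -2, "fingers": 0.9},
    {"rx": 0, "ry": 0, "rz": 0, "dx": 0, "dy": 0, "dz": -2, "fingers": 0.9},
    {"rx": 0, "ry": 0, "rz": 0, "dx": 0, "dy": 0, "dz": -1, "fingers": 0.9},
    {"rx": 0, "ry": 0, "rz": 0, "dx": 0, "dy": 0, "dz": -1, "fingers": 0.8},
    {"rx": 0, "ry": 0, "rz": 0, "dx": 0, "dy": 0, "dz": -0.6, "fingers": 0.8},
    {"rx": 0, "ry": 0, "rz": 0, "dx": 0, "dy": 0, "dz": 0, "fingers": 0.8},
    {"rx": 0, "ry": 0, "rz": 0, "dx": 0, "dy": 0, "dz": 0, "fingers": 0.8},
  ],
)

```text
time_s: 3.85
eef_pos: [0.5269, 0.1169, 0.0331]
eef_rot: [[0.999, 0.031, 0.028], [0.042, -0.787, -0.615], [0.003, 0.616, -0.788]]
force: [-0.6, -0.7, -0.1]
gripper_width: 0.0686
```

```bash
cat > look.py <<'E'
import sys
from bench import observe,capture
import cv2,numpy as np,pickle
n=sys.argv[1];s=observe();print({k:np.round(v,3).tolist() for k,v in s.items() if k in("time_s","qpos","eef_pos","eef_rot","force","gripper_width")})
for k in sys.argv[2:]:
    c=capture(k);c["s"]=s;pickle.dump(c,open(f"{n}{k}.pkl","wb"));p=c["pixels"][:,:,::-1]
    if k=="scene":p=cv2.resize(p[100:300,240:480],(720,600),interpolation=cv2.INTER_CUBIC)
    if k=="top":p=cv2.resize(p[195:315,170:380],(770,440),interpolation=cv2.INTER_CUBIC)
    cv2.imwrite(f"pics/{n}{k}.png",p)
E
python3 look.py a scene wrist
```

```text
{'time_s': 3.85, 'qpos': [26.276, 42.561, -5.216, 59.644, -34.348, 119.366], 'eef_pos': [0.527, 0.117, 0.033], 'eef_rot': [[0.999, 0.031, 0.028], [0.042, -0.787, -0.615], [0.003, 0.616, -0.788]], 'force': [-0.625, -0.678, -0.07], 'gripper_width': 0.069}
```

View pics/ascene.png

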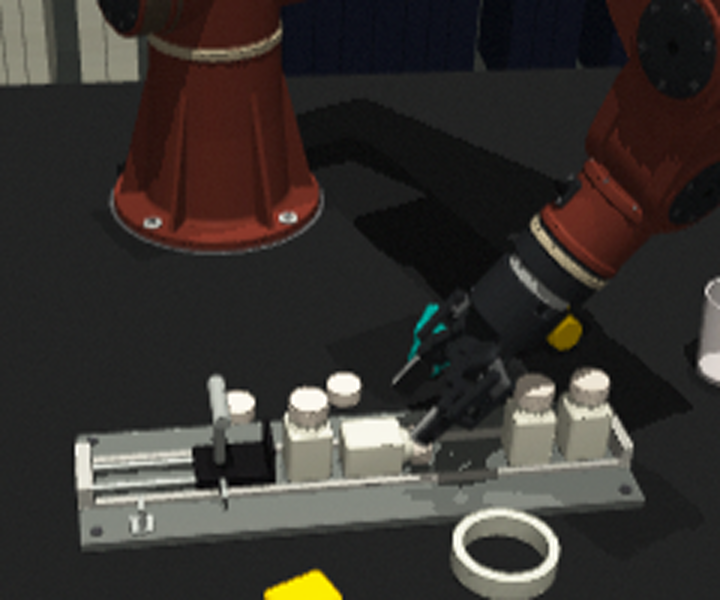

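View pics/awrist.png

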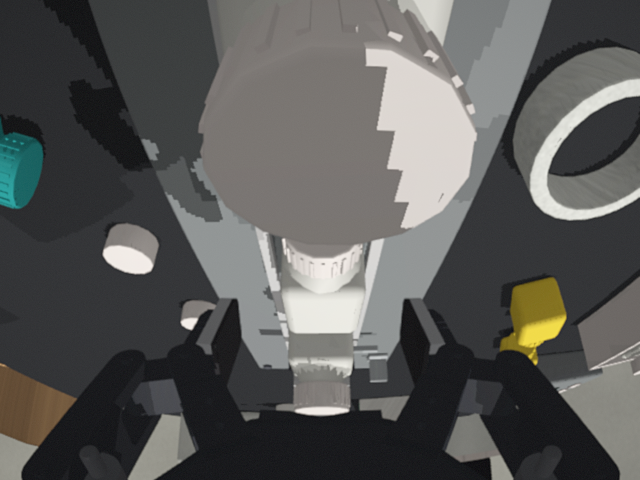

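The fingers straddle the body on both sides. I'll go a little lower and nearer to the base, then close.

>>> carry_out(
  commands=[
    {"rx": 0, "ry": 0, "rz": 0, "dx": -0.05, "dy": -0.2, "dz": -0.3, "fingers": 0.7},
    {"rx": 0, "ry": 0, "rz": 0, "dx": 0, "dy": -0.2, "dz": -0.3, "fingers": 0.6},
    {"rx": 0, "ry": 0, "rz": 0, "dx": 0, "dy": 0, "dz": 0, "fingers": 0.5},
    {"rx": 0, "ry": 0, "rz": 0, "dx": 0, "dy": 0, "dz": 0, "fingers": 0.3},
    {"rx": 0, "ry": 0, "rz": 0, "dx": 0, "dy": 0, "dz": 0, "fingers": 0.3},
    {"rx": 0, "ry": 0, "rz": 0, "dx": 0, "dy": 0, "dz": 0, "fingers": 0.3},
    {"rx": 0, "ry": 0, "rz": 0, "dx": 0, "dy": 0, "dz": 0, "fingers": 0.3},
  ],
  grip_force=40,
)

```text
time_s: 4.65
eef_pos: [0.5267, 0.113, 0.0269]
eef_rot: [[0.999, 0.031, 0.029], [0.042, -0.787, -0.616], [0.004, 0.616, -0.788]]
force: [3.2, 1.6, 3.4]
gripper_width: 0.0259
```

```bash
python3 look.py b wrist
```

```text
{'time_s': 4.65, 'qpos': [25.966, 42.742, -5.999, 58.452, -34.467, 119.001], 'eef_pos': [0.527, 0.113, 0.027], 'eef_rot': [[0.999, 0.031, 0.029], [0.042, -0.787, -0.616], [0.004, 0.616, -0.788]], 'force': [3.199, 1.551, 3.409], 'gripper_width': 0.026}
```

View pics/bwrist.png

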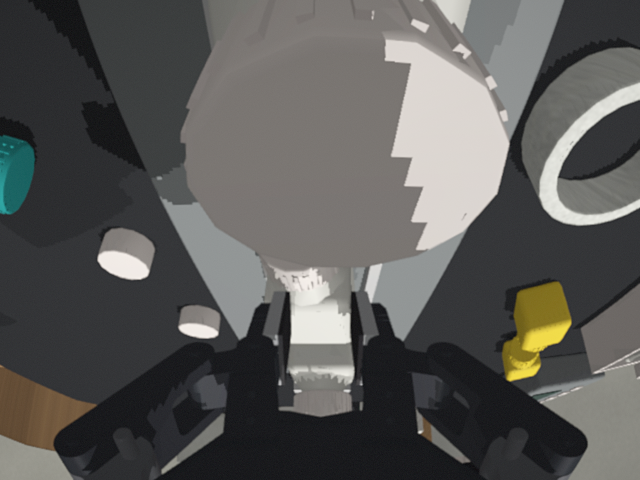

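```bash
python3 - <<'E'
import cv2
a=cv2.imread("pics/bwrist.png")[240:420,200:440];cv2.imwrite("pics/bwc.png",cv2.resize(a,(800,600),interpolation=cv2.INTER_CUBIC))
E
python3 look.py b2 scene top
```

```text
{'time_s': 4.7, 'qpos': [25.966, 42.744, -6.0, 58.45, -34.463, 119.002], 'eef_pos': [0.527, 0.113, 0.027], 'eef_rot': [[0.999, 0.031, 0.029], [0.042, -0.787, -0.615], [0.004, 0.616, -0.788]], 'force': [3.463, 0.726, 3.363], 'gripper_width': 0.026}
```

View pics/bwc.png

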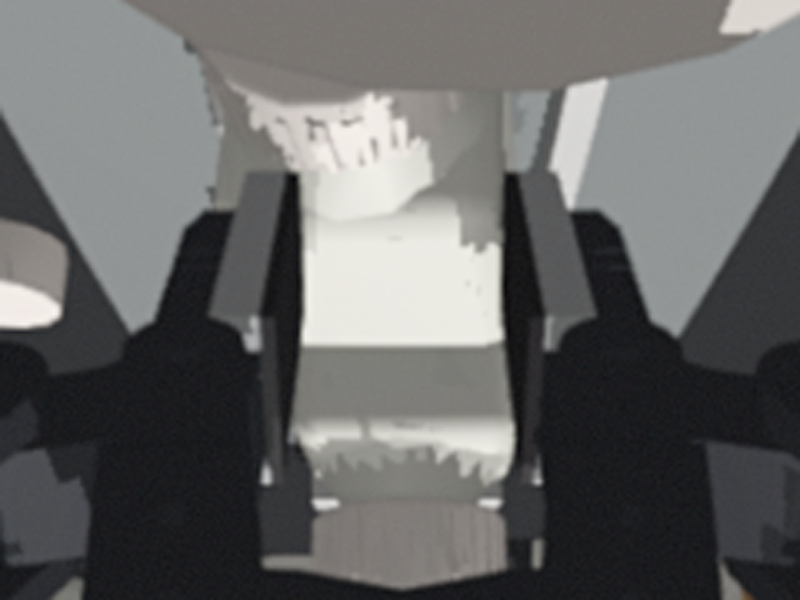

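View pics/b2scene.png

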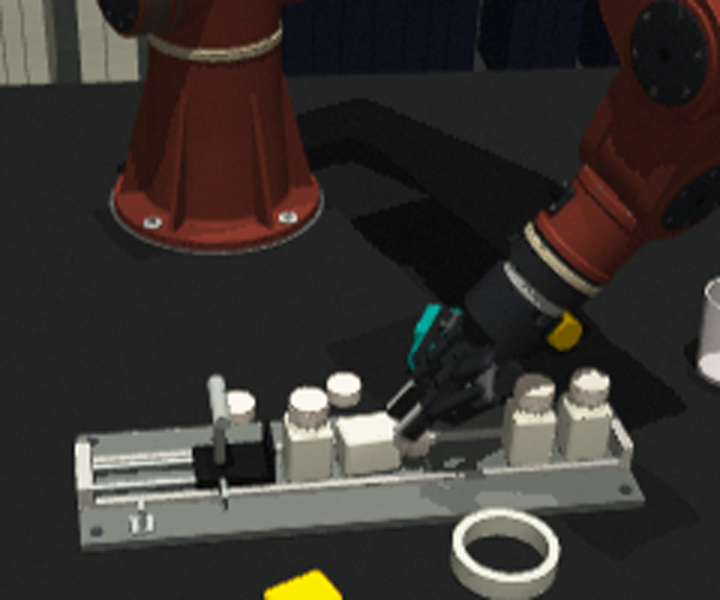

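View pics/b2top.png

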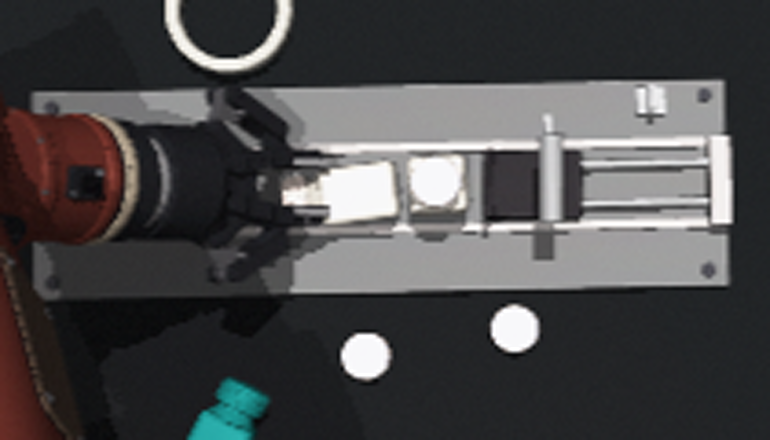

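```bash
python3 - <<'E'
from h import *
s=load("b2scene.pkl");t=load("b2top.pkl")
f=s["s"];R=np.array(f["eef_rot"]);p=np.array(f["eef_pos"])
print(p)
for d in(0,-.006,-.013,-.019):
  for sx in(-.013,.013):
    q=p+R@[sx,0,d];a=proj(s,q);b=proj(t,q);print(d,sx,((a-[240,100])*3).round(),((b-[170,195])*3.667).round())
# fallen body corners in new top
T=lambda u,v,z:L(atz(t,170+(u+.5)/3.667-.5,195+(v+.5)/3.667-.5,z))
for u,v in[(392,160),(396,216),(328,224)]:print(T(u,v,.052))
print("near",T(435,180,.092))
E
```

```text
[0.52663553 0.11297975 0.02683908]
0 -0.013 [368. 440.] [350. 205.]
0 0.013 [373. 458.] [350. 168.]
-0.006 -0.013 [372. 436.] [344. 205.]
-0.006 0.013 [378. 454.] [344. 168.]
-0.013 -0.013 [377. 431.] [338. 204.]
-0.013 0.013 [383. 448.] [337. 168.]
-0.019 -0.013 [381. 426.] [332. 204.]
-0.019 0.013 [387. 444.] [331. 167.]
[ 0.0183 -0.0107]
[-0.0211 -0.0129]
[-0.0258  0.0347]
near [ 0.0015 -0.0421]
```

```bash
python3 - <<'E'
from h import *
c=pickle.load(open("bwrist.pkl","rb"));m=np.linalg.inv(np.array(c["mount"]))
def wp(q):
    x=m[:3,:3]@q+m[:3,3];t=np.arctan2(np.hypot(x[0],x[1]),x[2]);r=c["fx"]*t/np.hypot(x[0],x[1]);return np.round([c["cx"]+r*x[0],c["cy"]+r*x[1]])
for d in(0,-.01,-.02,-.03,-.04):
  for sy in(-.011,.011): print(d,sy,wp(np.array([-.013,sy,d])),wp(np.array([.013,sy,d])))
E
```

```text
0 -0.011 [298. 259.] [350. 259.]
0 0.011 [299. 298.] [349. 298.]
-0.01 -0.011 [297. 267.] [351. 266.]
-0.01 0.011 [298. 307.] [350. 307.]
-0.02 -0.011 [296. 275.] [353. 275.]
-0.02 0.011 [297. 317.] [352. 317.]
-0.03 -0.011 [295. 284.] [355. 284.]
-0.03 0.011 [296. 328.] [353. 327.]
-0.04 -0.011 [293. 294.] [357. 294.]
-0.04 0.011 [295. 340.] [355. 339.]
```

```bash
python3 - <<'E'
from h import *
c=pickle.load(open("bwrist.pkl","rb"));m=np.linalg.inv(np.array(c["mount"]))
def wp(q):
    x=m[:3,:3]@q+m[:3,3];t=np.arctan2(np.hypot(x[0],x[1]),x[2]);r=c["fx"]*t/np.hypot(x[0],x[1]);return np.round([c["cx"]+r*x[0],c["cy"]+r*x[1]])
for d in(0,-.013,-.02,-.03,-.04,-.05,-.06,-.08):
  print(d,wp(np.array([.0425,-.011,d])),wp(np.array([.0425,.011,d])))
for n in("w1","bwrist"):
  a=cv2.imread(f"pics/{n}.png")[230:430,200:480];cv2.imwrite(f"pics/{n}z.png",cv2.resize(a,(784,560),interpolation=cv2.INTER_CUBIC))
E
```

```text
0 [407. 259.] [403. 297.]
-0.013 [413. 268.] [409. 308.]
-0.02 [416. 274.] [412. 315.]
-0.03 [421. 283.] [416. 326.]
-0.04 [427. 293.] [421. 337.]
-0.05 [434. 304.] [427. 350.]
-0.06 [441. 316.] [433. 364.]
-0.08 [458. 346.] [447. 397.]
```

View pics/w1z.png

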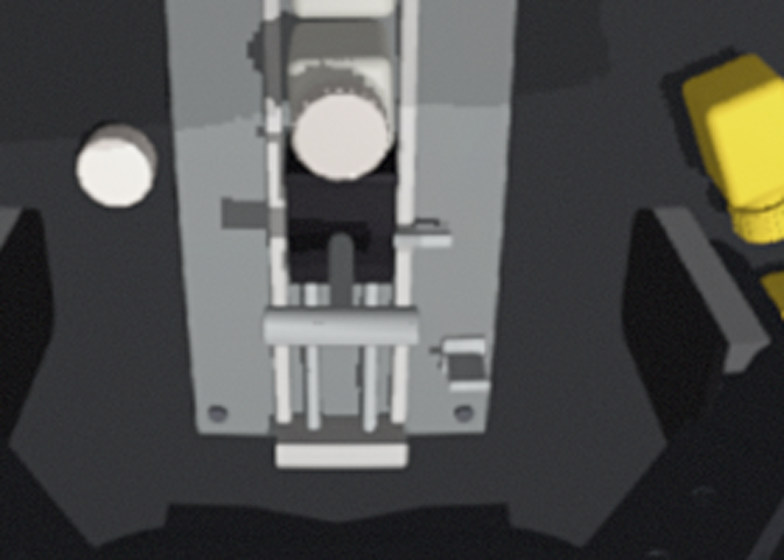

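The wrist, scene and top views agree that the real fingertips sit about 37 mm (shut) to 50 mm (open) behind the reported TCP. So the pads closed just above the bottle and only nudged it. I'll open, advance along the tool axis in small steps while watching the force, and look again.

>>> carry_out(
  commands=[
    {"rx": 0, "ry": 0, "rz": 0, "dx": 0, "dy": 0, "dz": 0.6, "fingers": 0.4},
    {"rx": 0, "ry": 0, "rz": 0, "dx": 0, "dy": 0, "dz": 0, "fingers": 0.8},
    {"rx": 0, "ry": 0, "rz": 0, "dx": 0, "dy": 0, "dz": 0, "fingers": 0.8},
    {"rx": 0, "ry": 0, "rz": 0, "dx": 0, "dy": 0, "dz": 0, "fingers": 0.8},
    {"rx": 0, "ry": 0, "rz": 0, "dx": -0.1, "dy": -0.6, "dz": -1.2, "fingers": 0.8},
    {"rx": 0, "ry": 0, "rz": 0, "dx": -0.1, "dy": -0.6, "dz": -0.8, "fingers": 0.8},
    {"rx": 0, "ry": 0, "rz": 0, "dx": 0, "dy": -0.6, "dz": -0.8, "fingers": 0.8},
    {"rx": 0, "ry": 0, "rz": 0, "dx": 0, "dy": 0, "dz": 0, "fingers": 0.8},
    {"rx": 0, "ry": 0, "rz": 0, "dx": 0, "dy": 0, "dz": 0, "fingers": 0.8},
  ],
)

```text
time_s: 5.7
eef_pos: [0.5239, 0.0945, 0.0045]
eef_rot: [[0.999, 0.031, 0.027], [0.041, -0.787, -0.616], [0.002, 0.616, -0.787]]
force: [0.0, 0.3, 0.9]
gripper_width: 0.0685
```

```bash
python3 look.py d scene wrist
```

```text
{'time_s': 5.7, 'qpos': [24.476, 43.262, -9.179, 53.883, -34.859, 117.305], 'eef_pos': [0.524, 0.095, 0.004], 'eef_rot': [[0.999, 0.031, 0.027], [0.041, -0.787, -0.616], [0.002, 0.616, -0.787]], 'force': [0.047, 0.338, 0.878], 'gripper_width': 0.068}
```

View pics/dscene.png

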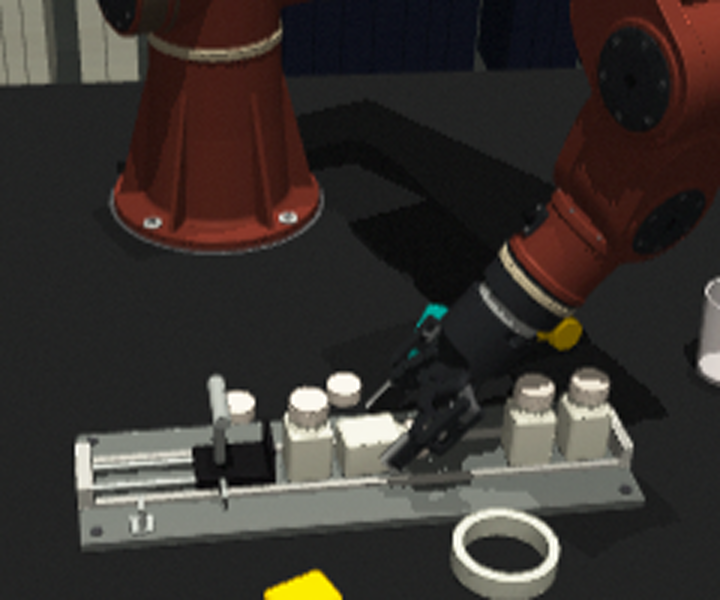

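View pics/dwrist.png

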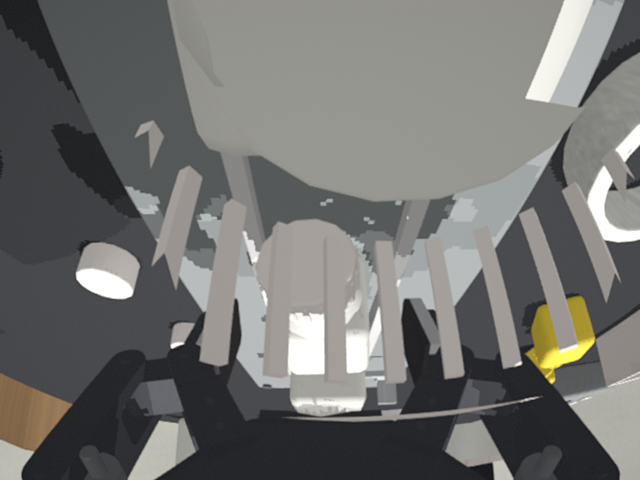

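No contact (0.9 N), even with the reported TCP at z = 0.0045, so the offset is confirmed. I'll make the last small advance and then close.

>>> carry_out(
  commands=[
    {"rx": 0, "ry": 0, "rz": 0, "dx": 0, "dy": -0.3, "dz": -0.3, "fingers": 0.7},
    {"rx": 0, "ry": 0, "rz": 0, "dx": 0, "dy": -0.3, "dz": -0.3, "fingers": 0.6},
    {"rx": 0, "ry": 0, "rz": 0, "dx": 0, "dy": 0, "dz": 0, "fingers": 0.5},
    {"rx": 0, "ry": 0, "rz": 0, "dx": 0, "dy": 0, "dz": 0, "fingers": 0.4},
    {"rx": 0, "ry": 0, "rz": 0, "dx": 0, "dy": 0, "dz": 0, "fingers": 0.4},
    {"rx": 0, "ry": 0, "rz": 0, "dx": 0, "dy": 0, "dz": 0, "fingers": 0.4},
    {"rx": 0, "ry": 0, "rz": 0, "dx": 0, "dy": 0, "dz": 0, "fingers": 0.3},
    {"rx": 0, "ry": 0, "rz": 0, "dx": 0, "dy": 0, "dz": 0, "fingers": 0.3},
  ],
  grip_force=30,
)

```text
time_s: 6.6
eef_pos: [0.524, 0.0889, -0.0015]
eef_rot: [[0.999, 0.032, 0.028], [0.042, -0.787, -0.616], [0.002, 0.616, -0.788]]
force: [0.1, 0.1, -1.2]
gripper_width: 0.0409
```

```bash
python3 look.py e scene top
```

```text
{'time_s': 6.6, 'qpos': [23.976, 43.397, -10.04, 52.504, -35.001, 116.682], 'eef_pos': [0.524, 0.089, -0.002], 'eef_rot': [[0.999, 0.032, 0.028], [0.042, -0.787, -0.616], [0.002, 0.616, -0.788]], 'force': [0.06, 0.083, -1.197], 'gripper_width': 0.041}
```

View pics/escene.png

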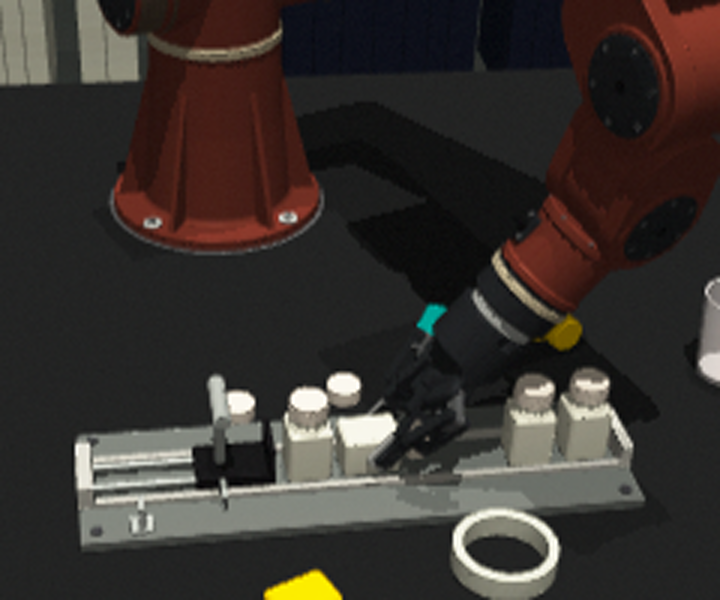

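View pics/etop.png

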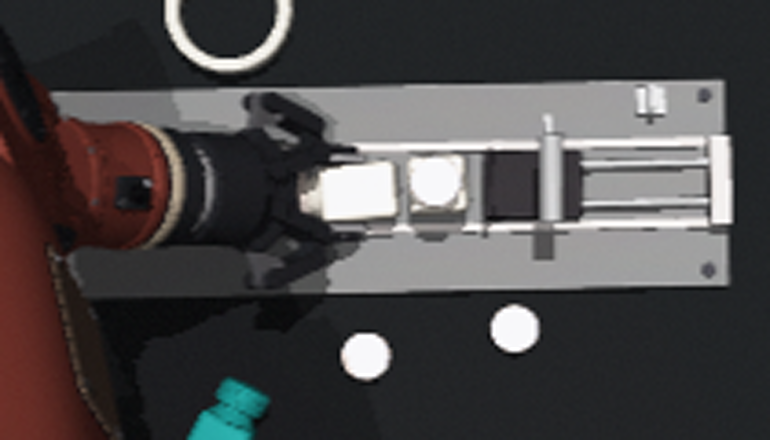

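Grasp confirmed: the opening is 40.9 mm and the bottle has straightened. I'll work out the placing pose.

```bash
python3 - <<'E'
from h import *
from scipy.spatial.transform import Rotation as Ro
t=load("etop.pkl");s=t["s"];R=np.array(s["eef_rot"]);p=np.array(s["eef_pos"])
T=lambda u,v,z:L(atz(t,170+(u+.5)/3.667-.5,195+(v+.5)/3.667-.5,z))
for u,v in[(394,161),(396,216),(322,165),(325,222)]:print(T(u,v,.052))
print("near",T(435,180,.092), "tool lane",L(p), L(p+R@[0,0,-.058]), (p+R@[0,0,-.058])[2])
b=np.array([*(o+xh*L(p)[0]+yh*(-.0118)),.032])
rel=R.T@(b-p)
print("rel",rel)
for a in(88,90):
    Rn=Ro.from_rotvec(np.radians(a)*np.array([xh[0],xh[1],0])).as_matrix()@R
    for yb in(.105,.110):
        tb=np.array([*(o+yh*yb),.012]);q=tb-Rn@rel;print(a,yb,q.round(4),"delta cm",(100*(q-p)).round(2),"grasp",(q+Rn@[0,0,-.058]).round(3))
E
```

```text
[ 0.0175 -0.0121]
[-0.0211 -0.0129]
[0.0157 0.0384]
[-0.0243  0.0368]
near [ 0.0015 -0.0421] tool lane [-0.0032 -0.004 ] [-0.0032  0.0317] 0.04416532040042792
rel [ 4.93316585e-05  2.67849580e-02 -2.16018914e-02]
88 0.105 [0.5209 0.2316 0.0186] delta cm [-0.31 14.28  2.01] grasp [0.523 0.187 0.056]
88 0.11 [0.5207 0.2366 0.0186] delta cm [-0.33 14.78  2.01] grasp [0.523 0.192 0.056]
90 0.105 [0.5209 0.2314 0.0198] delta cm [-0.31 14.25  2.13] grasp [0.523 0.186 0.056]
90 0.11 [0.5207 0.2364 0.0198] delta cm [-0.33 14.75  2.13] grasp [0.523 0.191 0.056]
```

>>> carry_out(
  commands=[
    {"rx": 0, "ry": 0, "rz": 0, "dx": 0, "dy": 0, "dz": 0.5, "fingers": 0.3},
    {"rx": 0, "ry": 0, "rz": 0, "dx": 0, "dy": 0.1, "dz": 1.5, "fingers": 0.3},
    {"rx": 0, "ry": 0, "rz": 0, "dx": 0, "dy": 0.4, "dz": 3, "fingers": 0.3},
    {"rx": 0, "ry": 0, "rz": 0, "dx": 0, "dy": 0, "dz": 3, "fingers": 0.3},
    {"rx": 0, "ry": 0, "rz": 0, "dx": 0, "dy": 0, "dz": 3, "fingers": 0.3},
    {"rx": 0, "ry": 0, "rz": 0, "dx": 0, "dy": 0, "dz": 3, "fingers": 0.3},
    {"rx": 0, "ry": 0, "rz": 0, "dx": 0, "dy": 0, "dz": 0, "fingers": 0.3},
  ],
)

```text
time_s: 7.4
eef_pos: [0.526, 0.0945, 0.1425]
eef_rot: [[0.999, 0.028, 0.032], [0.042, -0.788, -0.614], [0.008, 0.615, -0.789]]
force: [0.7, 0.4, -0.8]
gripper_width: 0.0408
```

>>> carry_out(
  commands=[
    {"rx": 8, "ry": 0.35, "rz": 0, "dx": 0, "dy": 1, "dz": 0, "fingers": 0.3},
    {"rx": 8, "ry": 0.35, "rz": 0, "dx": 0, "dy": 1, "dz": 0, "fingers": 0.3},
    {"rx": 8, "ry": 0.35, "rz": 0, "dx": 0, "dy": 1, "dz": 0, "fingers": 0.3},
    {"rx": 8, "ry": 0.35, "rz": 0, "dx": 0, "dy": 1, "dz": 0, "fingers": 0.3},
    {"rx": 8, "ry": 0.35, "rz": 0, "dx": 0, "dy": 1, "dz": 0, "fingers": 0.3},
    {"rx": 8, "ry": 0.35, "rz": 0, "dx": 0, "dy": 1, "dz": 0, "fingers": 0.3},
    {"rx": 8, "ry": 0.35, "rz": 0, "dx": 0, "dy": 1, "dz": 0, "fingers": 0.3},
    {"rx": 8, "ry": 0.35, "rz": 0, "dx": 0, "dy": 1, "dz": 0, "fingers": 0.3},
    {"rx": 8, "ry": 0.35, "rz": 0, "dx": 0, "dy": 1, "dz": 0, "fingers": 0.3},
    {"rx": 8, "ry": 0.35, "rz": 0, "dx": 0, "dy": 1, "dz": 0, "fingers": 0.3},
    {"rx": 8, "ry": 0.35, "rz": 0, "dx": 0, "dy": 1, "dz": 0, "fingers": 0.3},
    {"rx": 0, "ry": 0, "rz": 0, "dx": 0, "dy": 0, "dz": 0, "fingers": 0.3},
  ],
)

```text
time_s: 8.6
eef_pos: [0.5227, 0.2025, 0.1351]
eef_rot: [[0.999, 0.017, -0.035], [0.038, -0.639, 0.768], [-0.009, -0.769, -0.639]]
force: [-0.3, -1.0, -1.1]
gripper_width: 0.0411
```

```bash
python3 look.py f scene top
```

```text
{'time_s': 8.6, 'qpos': [-15.369, 32.976, -15.765, 61.643, 46.984, 63.756], 'eef_pos': [0.523, 0.203, 0.135], 'eef_rot': [[0.999, 0.017, -0.035], [0.038, -0.639, 0.768], [-0.009, -0.769, -0.639]], 'force': [-0.335, -1.008, -1.061], 'gripper_width': 0.041}
```

View pics/fscene.png

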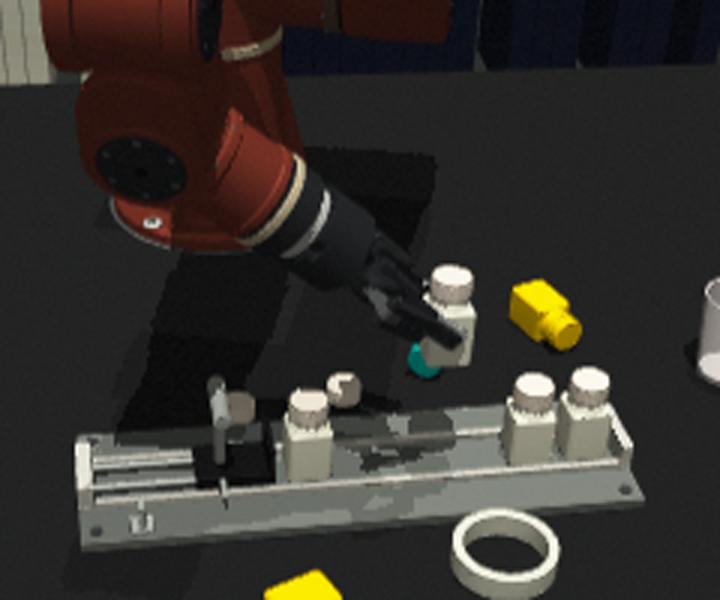

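View pics/ftop.png

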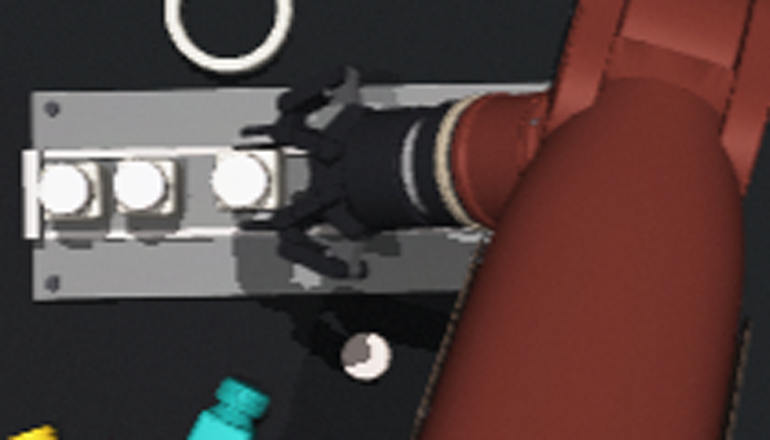

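The bottle is upright in the hand and clear of everything. I'll shift it towards the far side of the gap and lower it.

>>> carry_out(
  commands=[
    {"rx": 0, "ry": 0, "rz": 0, "dx": -0.1, "dy": 1.5, "dz": -1, "fingers": 0.3},
    {"rx": 0, "ry": 0, "rz": 0, "dx": -0.1, "dy": 1.6, "dz": -2, "fingers": 0.3},
    {"rx": 0, "ry": 0.5, "rz": 0, "dx": 0, "dy": 0.1, "dz": -2, "fingers": 0.3},
    {"rx": 0, "ry": 0, "rz": 0, "dx": 0, "dy": 0, "dz": -2, "fingers": 0.3},
    {"rx": 0, "ry": 0, "rz": 0, "dx": 0, "dy": 0, "dz": -1.5, "fingers": 0.3},
    {"rx": 0, "ry": 0, "rz": 0, "dx": 0, "dy": 0, "dz": -1.5, "fingers": 0.3},
    {"rx": 0, "ry": 0, "rz": 0, "dx": 0, "dy": 0, "dz": -0.5, "fingers": 0.3},
    {"rx": 0, "ry": 0, "rz": 0, "dx": 0, "dy": 0, "dz": 0, "fingers": 0.3},
    {"rx": 0, "ry": 0, "rz": 0, "dx": 0, "dy": 0, "dz": 0, "fingers": 0.3},
  ],
)

```text
time_s: 9.6
eef_pos: [0.5226, 0.2361, 0.0346]
eef_rot: [[0.999, 0.02, -0.038], [0.042, -0.643, 0.765], [-0.009, -0.766, -0.643]]
force: [0.2, -0.9, -0.7]
gripper_width: 0.0408
```

```bash
python3 look.py g scene top
```

```text
{'time_s': 9.6, 'qpos': [-11.735, 40.154, -21.086, 45.445, 47.845, 68.642], 'eef_pos': [0.523, 0.236, 0.035], 'eef_rot': [[0.999, 0.02, -0.038], [0.042, -0.643, 0.765], [-0.009, -0.766, -0.643]], 'force': [0.182, -0.896, -0.682], 'gripper_width': 0.041}
```

View pics/gscene.png

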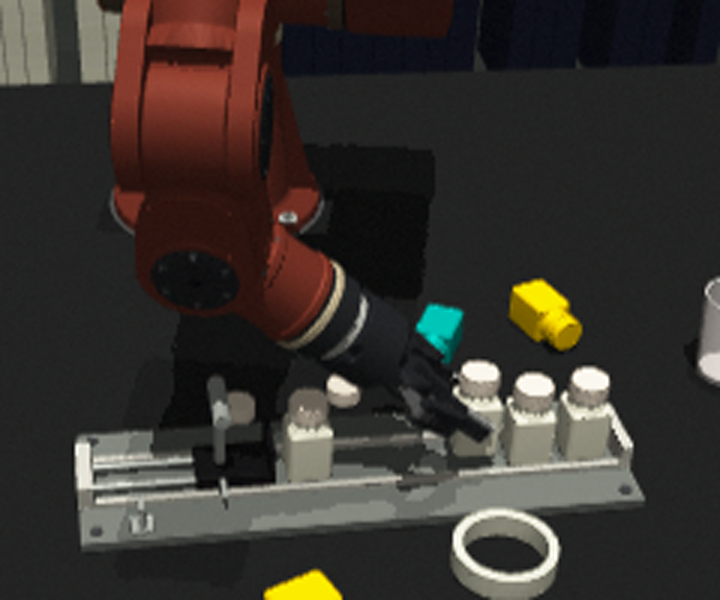

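View pics/gtop.png

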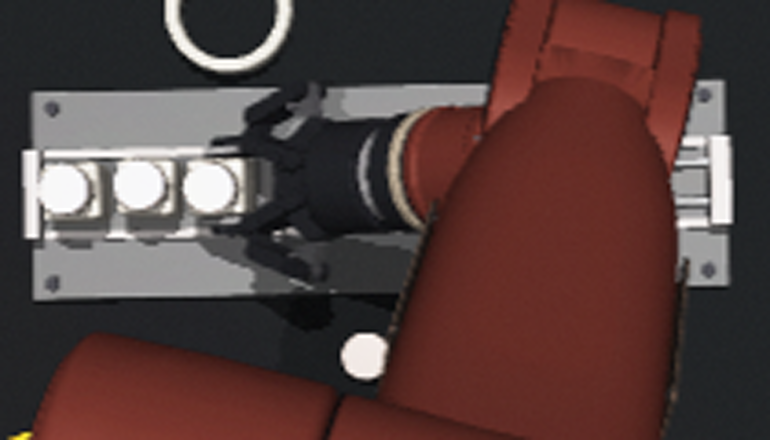

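```bash
python3 - <<'E'
from h import *
for f in("ftop","gtop"):
  t=load(f+".pkl")
  T=lambda u,v,z:L(atz(t,170+(u+.5)/3.667-.5,195+(v+.5)/3.667-.5,z))
  print(T(140,187,.092), T(210,187,.108))
E
```

```text
[0.0005 0.1592] [-0.0012  0.1093]
[0.0005 0.1592] [-0.0012  0.1093]
```

>>> carry_out(
  commands=[
    {"rx": 0, "ry": 0, "rz": 0, "dx": 0.1, "dy": -0.3, "dz": -0.5, "fingers": 0.3},
    {"rx": 0, "ry": 0, "rz": 0, "dx": 0, "dy": 0, "dz": -0.5, "fingers": 0.3},
    {"rx": 0, "ry": 0, "rz": 0, "dx": 0, "dy": 0, "dz": -0.2, "fingers": 0.3},
    {"rx": 0, "ry": 0, "rz": 0, "dx": 0, "dy": 0, "dz": 0, "fingers": 0.3},
  ],
)

```text
time_s: 10.1
eef_pos: [0.5228, 0.2328, 0.021]
eef_rot: [[0.999, 0.018, -0.039], [0.041, -0.642, 0.766], [-0.012, -0.767, -0.642]]
force: [-0.2, -0.7, -0.5]
gripper_width: 0.041
```

>>> carry_out(
  commands=[
    {"rx": 0, "ry": 0, "rz": 0, "dx": 0, "dy": 0, "dz": -0.2, "fingers": 0.3},
    {"rx": 0, "ry": 0, "rz": 0, "dx": 0, "dy": 0, "dz": 0, "fingers": 0.3},
  ],
)

```text
time_s: 10.3
eef_pos: [0.523, 0.2328, 0.0194]
eef_rot: [[0.999, 0.018, -0.039], [0.041, -0.642, 0.766], [-0.011, -0.767, -0.642]]
force: [-0.5, 0.5, -1.1]
gripper_width: 0.0402
```

>>> carry_out(
  commands=[
    {"rx": 0, "ry": 0, "rz": 0, "dx": 0, "dy": 0, "dz": -0.1, "fingers": 0.3},
    {"rx": 0, "ry": 0, "rz": 0, "dx": 0, "dy": 0, "dz": 0, "fingers": 0.3},
  ],
)

```text
time_s: 10.5
eef_pos: [0.5231, 0.2329, 0.0187]
eef_rot: [[0.999, 0.018, -0.038], [0.041, -0.641, 0.766], [-0.011, -0.767, -0.642]]
force: [-1.7, -1.2, 2.2]
gripper_width: 0.0399
```

Contact is starting (about 2–3 N). I'll go 1 mm more and look before letting go.

>>> carry_out(
  commands=[
    {"rx": 0, "ry": 0, "rz": 0, "dx": 0, "dy": 0, "dz": -0.1, "fingers": 0.3},
    {"rx": 0, "ry": 0, "rz": 0, "dx": 0, "dy": 0, "dz": 0, "fingers": 0.3},
  ],
)

```text
time_s: 10.7
eef_pos: [0.5233, 0.2329, 0.0178]
eef_rot: [[0.999, 0.019, -0.038], [0.041, -0.641, 0.766], [-0.01, -0.767, -0.641]]
force: [-0.6, -0.3, 4.4]
gripper_width: 0.0399
```

```bash
python3 look.py i scene; python3 - <<'E'
import pickle,cv2
p=pickle.load(open("iscene.pkl","rb"))["pixels"][:,:,::-1][205:270,370:470]
cv2.imwrite("pics/iz.png",cv2.resize(p,(800,520),interpolation=cv2.INTER_CUBIC))
E
```

```text
{'time_s': 10.7, 'qpos': [-12.096, 41.902, -21.143, 44.083, 47.837, 68.174], 'eef_pos': [0.523, 0.233, 0.018], 'eef_rot': [[0.999, 0.019, -0.038], [0.041, -0.641, 0.766], [-0.01, -0.767, -0.641]], 'force': [-0.61, -0.32, 4.427], 'gripper_width': 0.04}
```

View pics/iz.png

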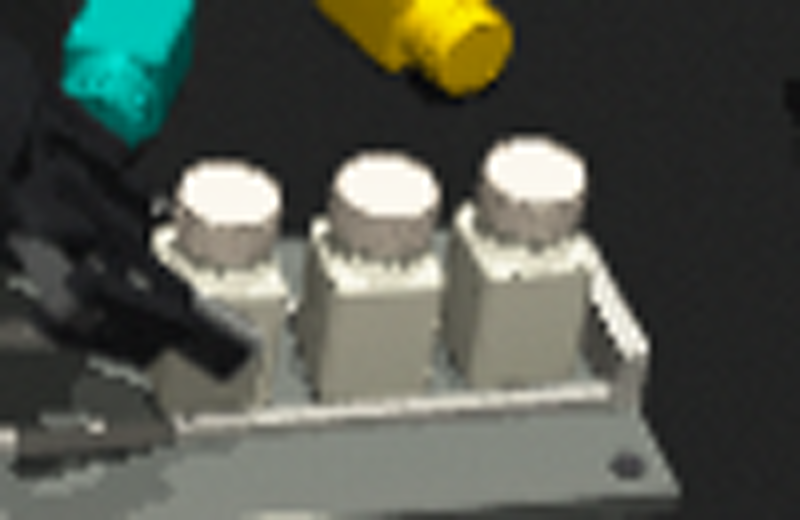

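>>> carry_out(
  commands=[
    {"rx": 0, "ry": 0, "rz": 0, "dx": 0, "dy": 0, "dz": 0, "fingers": 0.55},
    {"rx": 0, "ry": 0, "rz": 0, "dx": 0, "dy": 0, "dz": 0, "fingers": 0.7},
    {"rx": 0, "ry": 0, "rz": 0, "dx": 0, "dy": 0, "dz": 0, "fingers": 0.75},
    {"rx": 0, "ry": 0, "rz": 0, "dx": 0, "dy": 0, "dz": 0, "fingers": 0.75},
    {"rx": 0, "ry": 0, "rz": 0, "dx": 0.05, "dy": -0.8, "dz": 0.8, "fingers": 0.75},
    {"rx": 0, "ry": 0, "rz": 0, "dx": 0.05, "dy": -1.2, "dz": 1.2, "fingers": 0.75},
    {"rx": 0, "ry": 0, "rz": 0, "dx": 0.1, "dy": -1.8, "dz": 2, "fingers": 0.75},
    {"rx": 0, "ry": 0, "rz": 0, "dx": 0.1, "dy": -1.8, "dz": 2.5, "fingers": 0.75},
    {"rx": 0, "ry": 0, "rz": 0, "dx": 0, "dy": -1.5, "dz": 3, "fingers": 0.75},
    {"rx": 0, "ry": 0, "rz": 0, "dx": 0, "dy": 0, "dz": 3, "fingers": 0.75},
    {"rx": 0, "ry": 0, "rz": 0, "dx": 0, "dy": 0, "dz": 3, "fingers": 0.75},
  ],
)

```text
time_s: 11.85
eef_pos: [0.5261, 0.1612, 0.1735]
eef_rot: [[0.999, 0.018, -0.038], [0.04, -0.642, 0.766], [-0.011, -0.767, -0.642]]
force: [0.2, 0.5, 0.2]
gripper_width: 0.0641
```

```bash
python3 look.py j scene top
```

```text
{'time_s': 11.85, 'qpos': [-19.329, 32.215, -10.548, 71.499, 45.25, 58.411], 'eef_pos': [0.526, 0.161, 0.174], 'eef_rot': [[0.999, 0.018, -0.038], [0.04, -0.642, 0.766], [-0.011, -0.767, -0.642]], 'force': [0.178, 0.515, 0.205], 'gripper_width': 0.064}
```

View pics/jscene.png

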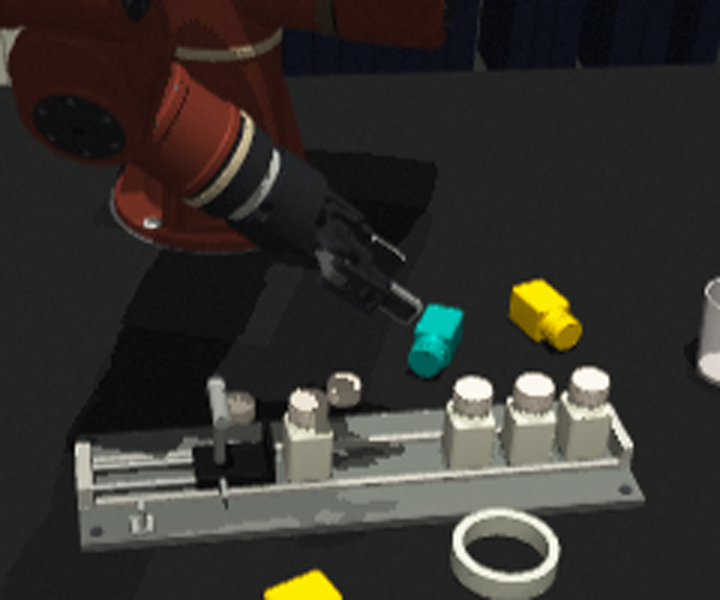

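View pics/jtop.png

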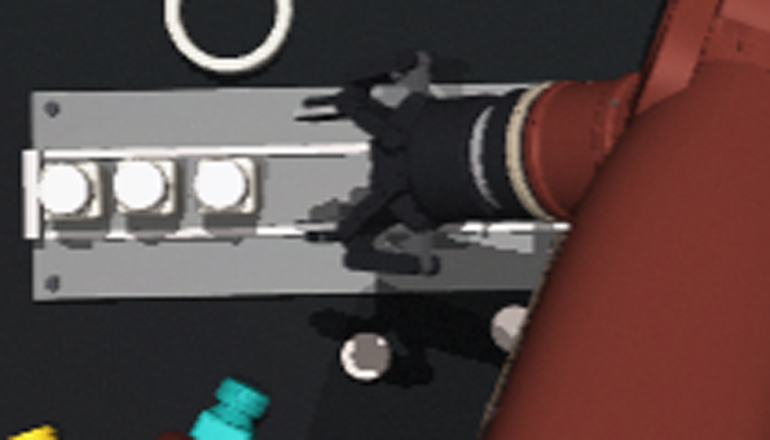

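The fallen bottle now stands upright and free between the neighbours; its cap is at top crop (220,185). Next is the pusher: bring the tool vertical, then yaw it 90°.

>>> carry_out(
  commands=[
    {"rx": -8.35, "ry": -0.3, "rz": 0, "dx": 0, "dy": 0, "dz": 1.5, "fingers": 0.6},
    {"rx": -8.35, "ry": -0.3, "rz": 0, "dx": 0, "dy": 0, "dz": 1.5, "fingers": 0.6},
    {"rx": -8.35, "ry": -0.3, "rz": 0, "dx": 0, "dy": 0, "dz": 1, "fingers": 0.6},
    {"rx": -8.35, "ry": -0.3, "rz": 0, "dx": 0, "dy": -1, "dz": 0, "fingers": 0.6},
    {"rx": -8.35, "ry": -0.3, "rz": 0, "dx": 0, "dy": -2, "dz": 0, "fingers": 0.6},
    {"rx": -8.35, "ry": -0.3, "rz": 0, "dx": 0, "dy": -2, "dz": 0, "fingers": 0.6},
    {"rx": 0, "ry": 0, "rz": 8.2, "dx": 0, "dy": -2, "dz": 0, "fingers": 0.6},
    {"rx": 0, "ry": 0, "rz": 8.2, "dx": 0, "dy": -2, "dz": 0, "fingers": 0.6},
    {"rx": 0, "ry": 0, "rz": 8.2, "dx": 0, "dy": -2, "dz": 0, "fingers": 0.6},
    {"rx": 0, "ry": 0, "rz": 8.2, "dx": 0, "dy": -2, "dz": 0, "fingers": 0.6},
    {"rx": 0, "ry": 0, "rz": 8.2, "dx": 0, "dy": -2, "dz": 0, "fingers": 0.6},
    {"rx": 0, "ry": 0, "rz": 8.2, "dx": 0, "dy": -1, "dz": 0, "fingers": 0.6},
  ],
)

```text
time_s: 13.15
eef_pos: [0.5257, 0.0005, 0.2116]
eef_rot: [[0.625, 0.78, -0.007], [0.78, -0.625, -0.01], [-0.012, 0.0, -1.0]]
force: [0.0, 0.1, 0.2]
gripper_width: 0.0512
```

>>> carry_out(
  commands=[
    {"rx": 0, "ry": 0, "rz": 8.2, "dx": 0, "dy": -1, "dz": 0, "fingers": 0.6},
    {"rx": 0, "ry": 0, "rz": 8.2, "dx": 0, "dy": -1, "dz": 0, "fingers": 0.6},
    {"rx": 0, "ry": 0, "rz": 8.2, "dx": 0, "dy": -1, "dz": 0, "fingers": 0.6},
    {"rx": 0, "ry": 0, "rz": 8.2, "dx": 0, "dy": 0, "dz": 0, "fingers": 0.6},
    {"rx": 0, "ry": 0, "rz": 8.2, "dx": 0, "dy": 0, "dz": 0, "fingers": 0.6},
    {"rx": 0, "ry": 0, "rz": 0, "dx": 0, "dy": 0, "dz": 0, "fingers": 0.6},
    {"rx": 0, "ry": 0, "rz": 0, "dx": 0, "dy": 0, "dz": 0, "fingers": 0.6},
  ],
)

```text
time_s: 13.85
eef_pos: [0.5258, -0.0281, 0.212]
eef_rot: [[-0.031, 1.0, 0.001], [0.999, 0.031, -0.011], [-0.011, 0.0, -1.0]]
force: [-1.1, 0.1, 0.4]
gripper_width: 0.0513
```

```bash
python3 look.py k wrist
```

```text
{'time_s': 13.85, 'qpos': [-10.604, 16.33, -7.187, 66.324, -0.6, -12.362], 'eef_pos': [0.526, -0.028, 0.212], 'eef_rot': [[-0.031, 1.0, 0.001], [0.999, 0.031, -0.011], [-0.011, 0.0, -1.0]], 'force': [-1.117, 0.111, 0.358], 'gripper_width': 0.051}
```

View pics/kwrist.png

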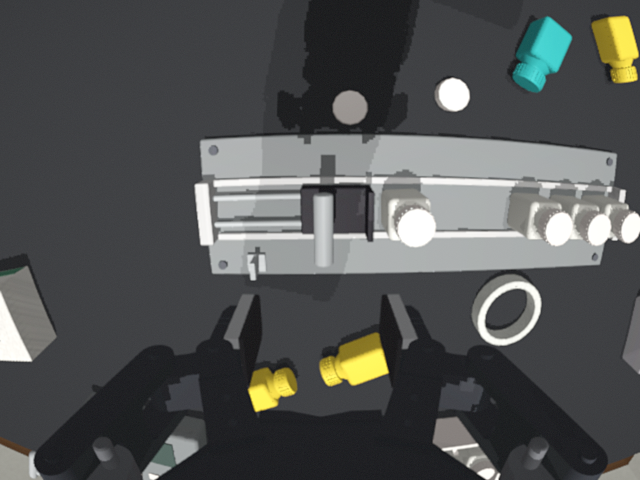

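The wrist view shows the bar at (323,230), and the fin near (255,263). The pointer is hidden behind the bar. I'll enlarge.

```bash
python3 - <<'E'
from h import *
c=pickle.load(open("kwrist.pkl","rb"))
a=c["pixels"][:,:,::-1][170:290,190:350];cv2.imwrite("pics/kz.png",cv2.resize(a,(800,600),interpolation=cv2.INTER_CUBIC))
for n,u,v,z in[("bar_lo",324,195,.095),("bar_hi",324,262,.095),("near",414,227,.092),("fallen",551,222,.092)]:
    p=watz(c,u,v,z);print(n,p.round(4),L(p))
E
```

```text
bar_lo [ 0.5029 -0.0273  0.095 ] [-0.0294 -0.1191]
bar_hi [ 0.5603 -0.0254  0.095 ] [ 0.028  -0.1198]
near [0.5277 0.0494 0.092 ] [-0.0012 -0.0436]
fallen [0.517 0.187 0.092] [-0.0059  0.0944]
```

View pics/kz.png

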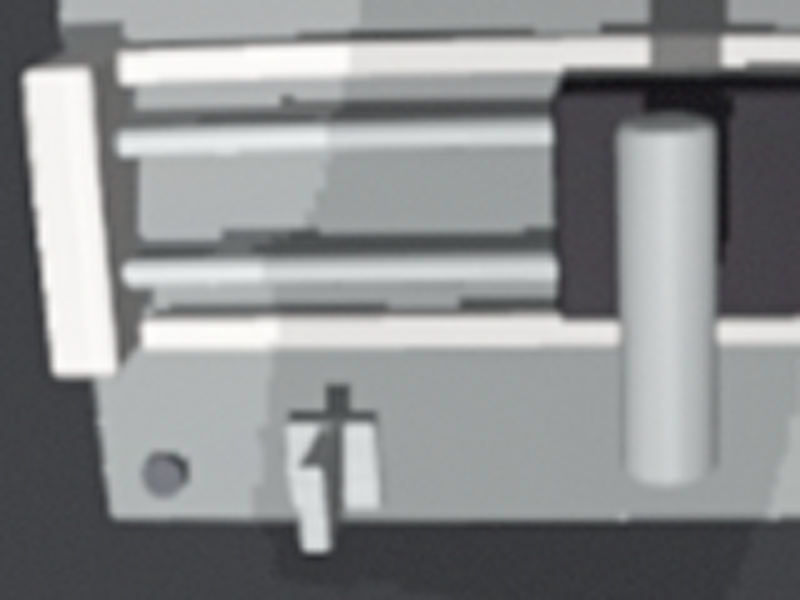

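```bash
python3 - <<'E'
from h import *
c=pickle.load(open("kwrist.pkl","rb"))
for n,u,v,z in[("fintop",252.4,272,.04),("foot",256.6,263,.015),("rail end lo",204,183,.036)]:
    p=watz(c,u,v,z);print(n,p.round(4),L(p))
t=load("jtop.pkl")
T=lambda u,v,z:L(atz(t,170+(u+.5)/3.667-.5,195+(v+.5)/3.667-.5,z))
print("fallen",T(221,185,.092),"far",T(140,187,.092))
t=load("top0.pkl")
T=lambda u,v,z:L(atz(t,170+(u+.5)/3.8-.5,205+(v+.5)/3.8-.5,z))
print("foot top0",T(663,80,.014),T(686,80,.014),T(675,66,.03))
a=t["pixels"][:,:,::-1][208:250,300:375];cv2.imwrite("pics/t0z.png",cv2.resize(a,(800,448),interpolation=cv2.INTER_CUBIC))
s=load("scene0.pkl");a=s["pixels"][:,:,::-1][225:285,260:330];cv2.imwrite("pics/s0z.png",cv2.resize(a,(700,600),interpolation=cv2.INTER_CUBIC))
E
```

```text
fintop [ 0.5957 -0.0979  0.04  ] [ 0.0602 -0.1937]
foot [ 0.5956 -0.0977  0.015 ] [ 0.0601 -0.1936]
rail end lo [ 0.5047 -0.1459  0.036 ] [-0.0328 -0.2376]
fallen [0.0008 0.104 ] far [0.0005 0.1592]
foot top0 [ 0.0506 -0.1874] [ 0.0503 -0.2034] [ 0.0588 -0.195 ]
```

View pics/t0z.png

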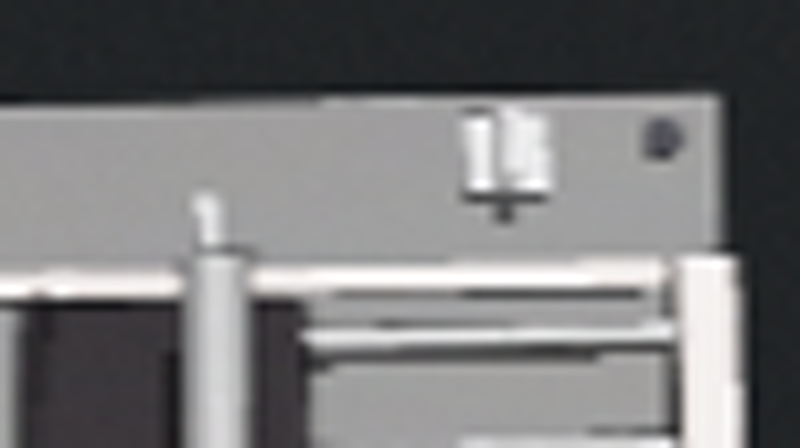

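View pics/s0z.png

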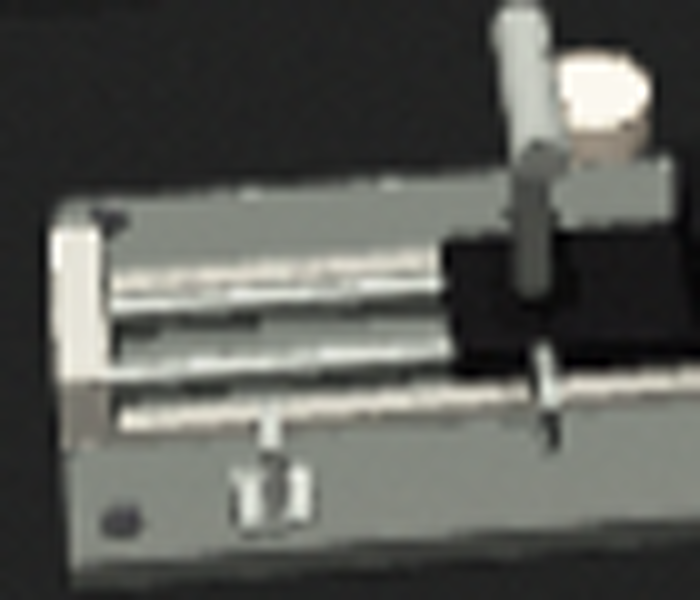

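```bash
python3 - <<'E'
from h import *
c=pickle.load(open("w1.pkl","rb"))
for n,u,v,z in[("ptr tip top",358,313.5,.035),("ptr",358,316,.03),("fintop",367,367.6,.04),("foot",366,354,.014)]:
    p=watz(c,u,v,z);print("w1",n,p.round(4),L(p))
t=load("top0.pkl");s=load("scene0.pkl")
def tri(rays):
    A=0;b=0
    for o_,d in rays:
        d=d/np.linalg.norm(d);M=np.eye(3)-np.outer(d,d);A=A+M;b=b+M@o_
    return np.linalg.solve(A,b)
tz=lambda u,v:(300+(u+.5)/10.667-.5,208+(v+.5)/10.667-.5)
sz=lambda u,v:(260+(u+.5)/10-.5,225+(v+.5)/10-.5)
for n,a,b,w in[("ptr tip",tz(204,195),sz(547,408),(358,314.5)),("bar +x end top",tz(222,252),sz(540,160),None),("fin top",tz(512,108),sz(268,410),None)]:
    r=[ray(t,*a),ray(s,*b)]
    p=tri(r);print(n,p.round(4),L(p))
    if w:p=tri(r+[wray(c,*w)]);print("  3view",p.round(4),L(p))
E
```

```text
w1 ptr tip top [ 0.5763 -0.0186  0.035 ] [ 0.0444 -0.1137]
w1 ptr [ 0.5773 -0.025   0.03  ] [ 0.0451 -0.1201]
w1 fintop [ 0.5951 -0.0985  0.04  ] [ 0.0595 -0.1943]
w1 foot [ 0.5961 -0.0945  0.014 ] [ 0.0607 -0.1904]
ptr tip [ 0.5826 -0.0246  0.0275] [ 0.0504 -0.12  ]
  3view [ 0.5803 -0.0248  0.0257] [ 0.0481 -0.1201]
bar +x end top [ 0.5639 -0.0266  0.0949] [ 0.0315 -0.1211]
fin top [ 0.6039 -0.0975  0.0497] [ 0.0684 -0.1937]
```

>>> carry_out(
  commands=[
    {"rx": 0, "ry": 0, "rz": 0.7, "dx": 0.65, "dy": 0.05, "dz": -2, "fingers": 0.6},
    {"rx": 0, "ry": 0, "rz": 0, "dx": 0, "dy": 0, "dz": -3, "fingers": 0.6},
    {"rx": 0, "ry": 0, "rz": 0, "dx": 0, "dy": 0, "dz": -3, "fingers": 0.6},
    {"rx": 0, "ry": 0, "rz": 0, "dx": 0, "dy": 0, "dz": -2, "fingers": 0.6},
    {"rx": 0, "ry": 0, "rz": 0, "dx": 0, "dy": 0, "dz": -2, "fingers": 0.6},
    {"rx": 0, "ry": 0, "rz": 0, "dx": 0, "dy": 0, "dz": -1, "fingers": 0.6},
    {"rx": 0, "ry": 0, "rz": 0, "dx": 0, "dy": 0, "dz": -1, "fingers": 0.6},
    {"rx": 0, "ry": 0, "rz": 0, "dx": 0, "dy": 0, "dz": 0, "fingers": 0.6},
    {"rx": 0, "ry": 0, "rz": 0, "dx": 0, "dy": 0, "dz": 0, "fingers": 0.6},
  ],
)

```text
time_s: 14.8
eef_pos: [0.5329, -0.0278, 0.073]
eef_rot: [[-0.046, 0.999, 0.002], [0.999, 0.046, -0.011], [-0.011, 0.002, -1.0]]
force: [-0.2, -0.1, 0.4]
gripper_width: 0.0514
```

```bash
python3 look.py l wrist scene
```

```text
{'time_s': 14.8, 'qpos': [-10.431, 23.412, -19.125, 47.215, -0.597, -13.096], 'eef_pos': [0.533, -0.028, 0.073], 'eef_rot': [[-0.046, 0.999, 0.002], [0.999, 0.046, -0.011], [-0.011, 0.002, -1.0]], 'force': [-0.154, -0.057, 0.396], 'gripper_width': 0.051}
```

View pics/lwrist.png

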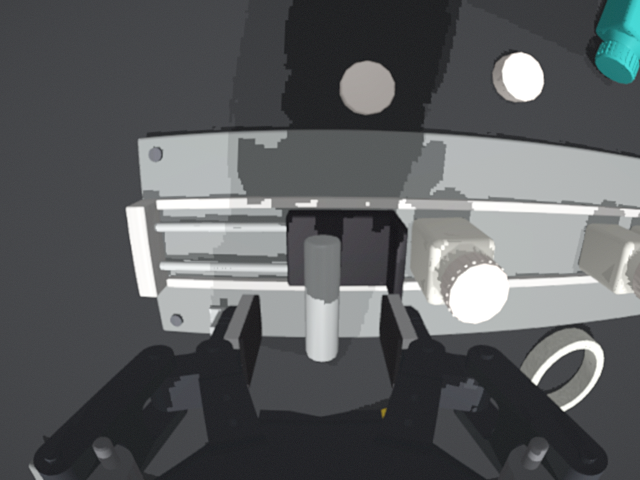

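View pics/lscene.png

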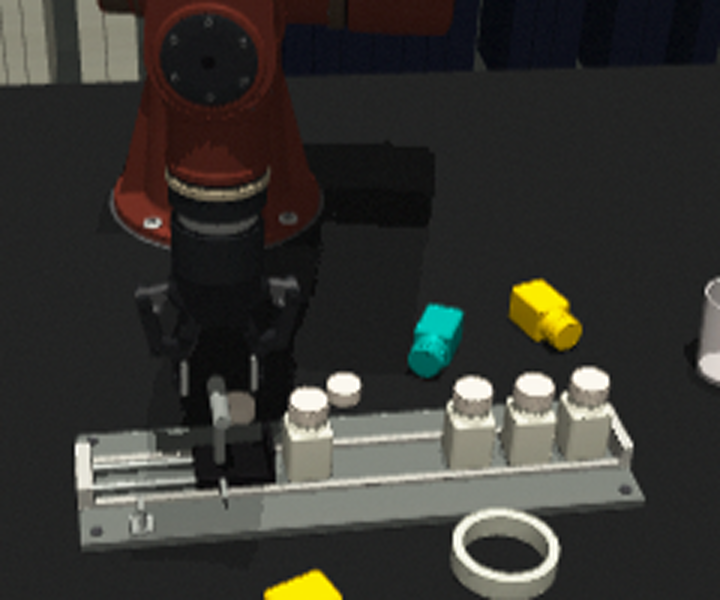

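The bar is centred between the fingers at wrist pixel (322,300), and the bottle stands. I'll lower 3.4 cm and close.

>>> carry_out(
  commands=[
    {"rx": 0, "ry": 0, "rz": 0, "dx": 0, "dy": 0, "dz": -1, "fingers": 0.6},
    {"rx": 0, "ry": 0, "rz": 0, "dx": 0, "dy": 0, "dz": -1, "fingers": 0.6},
    {"rx": 0, "ry": 0, "rz": 0, "dx": 0, "dy": 0, "dz": -0.8, "fingers": 0.6},
    {"rx": 0, "ry": 0, "rz": 0, "dx": 0, "dy": 0, "dz": -0.6, "fingers": 0.6},
    {"rx": 0, "ry": 0, "rz": 0, "dx": 0, "dy": 0, "dz": 0, "fingers": 0.4},
    {"rx": 0, "ry": 0, "rz": 0, "dx": 0, "dy": 0, "dz": 0, "fingers": 0.25},
    {"rx": 0, "ry": 0, "rz": 0, "dx": 0, "dy": 0, "dz": 0, "fingers": 0.05},
    {"rx": 0, "ry": 0, "rz": 0, "dx": 0, "dy": 0, "dz": 0, "fingers": 0.05},
    {"rx": 0, "ry": 0, "rz": 0, "dx": 0, "dy": 0, "dz": 0, "fingers": 0.05},
  ],
  grip_force=50,
)

```text
time_s: 15.8
eef_pos: [0.5327, -0.0275, 0.0387]
eef_rot: [[-0.047, 0.999, 0.002], [0.999, 0.047, -0.011], [-0.011, 0.002, -1.0]]
force: [0.6, 2.5, 0.8]
gripper_width: 0.0145
```

```bash
python3 look.py m scene
```

```text
{'time_s': 15.8, 'qpos': [-10.421, 25.711, -21.508, 42.554, -0.571, -13.124], 'eef_pos': [0.533, -0.027, 0.039], 'eef_rot': [[-0.047, 0.999, 0.002], [0.999, 0.047, -0.011], [-0.011, 0.002, -1.0]], 'force': [0.605, 2.505, 0.845], 'gripper_width': 0.015}
```

View pics/mscene.png

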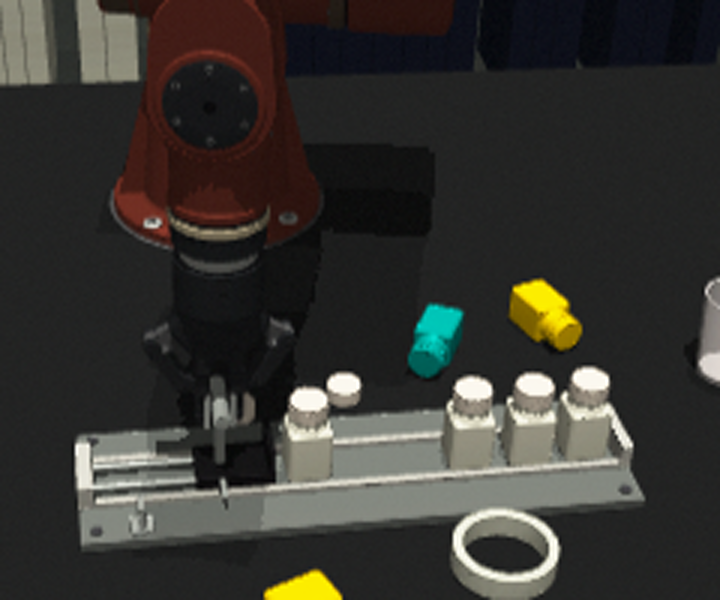

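>>> carry_out(
  commands=[
    {"rx": 0, "ry": 0, "rz": 0, "dx": 0, "dy": 0, "dz": 0, "fingers": 0.05},
    {"rx": 0, "ry": 0, "rz": 0, "dx": 0, "dy": 0, "dz": 0, "fingers": 0.05},
  ],
  grip_force=60,
)

```text
time_s: 16.05
eef_pos: [0.5327, -0.0275, 0.0388]
eef_rot: [[-0.047, 0.999, 0.002], [0.999, 0.047, -0.011], [-0.011, 0.002, -1.0]]
force: [-1.4, 3.9, 3.1]
gripper_width: 0.0143
```

```bash
python3 look.py n wrist; python3 - <<'E'
import cv2
a=cv2.imread("pics/nwrist.png")[220:430,200:460];cv2.imwrite("pics/nz.png",cv2.resize(a,(780,630)[:2] if 0 else (742,600),interpolation=cv2.INTER_CUBIC))
a=cv2.imread("pics/mscene.png")[360:540,60:320];cv2.imwrite("pics/mz.png",cv2.resize(a,(780,540),interpolation=cv2.INTER_CUBIC))
E
```

```text
{'time_s': 16.05, 'qpos': [-10.422, 25.709, -21.505, 42.556, -0.574, -13.125], 'eef_pos': [0.533, -0.027, 0.039], 'eef_rot': [[-0.047, 0.999, 0.002], [0.999, 0.047, -0.011], [-0.011, 0.002, -1.0]], 'force': [-1.41, 3.855, 3.123], 'gripper_width': 0.014}
```

View pics/nz.png

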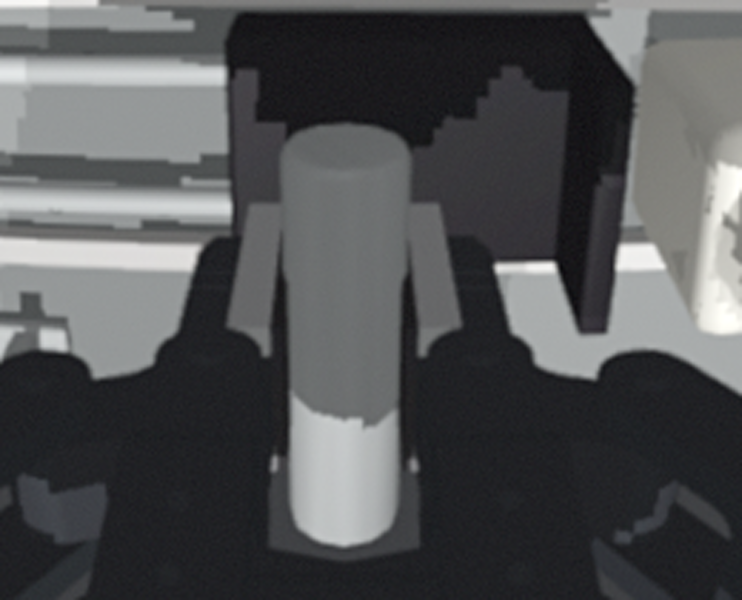

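View pics/mz.png

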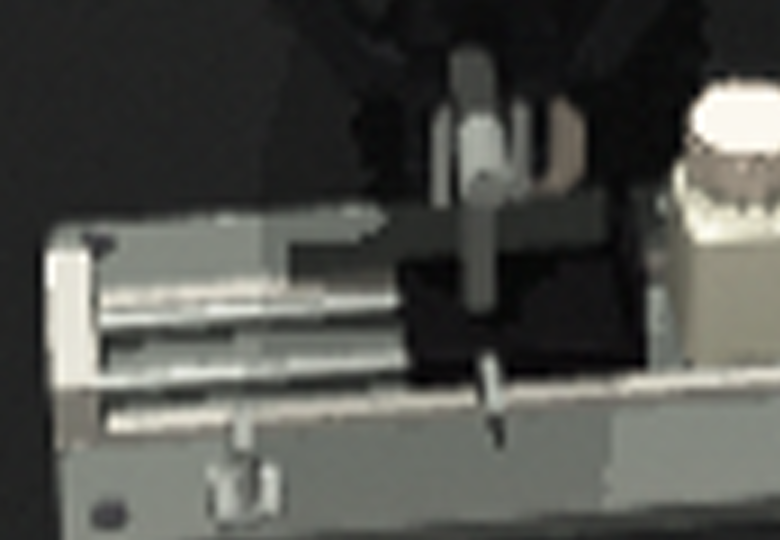

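The bar sits between the pads with the tips below it. Now the pull along lane −y, about 7.4 cm.

>>> carry_out(
  commands=[
    {"rx": 0, "ry": 0, "rz": 0, "dx": 0.02, "dy": -0.4, "dz": 0, "fingers": 0.05},
    {"rx": 0, "ry": 0, "rz": 0, "dx": 0.04, "dy": -0.8, "dz": 0, "fingers": 0.05},
    {"rx": 0, "ry": 0, "rz": 0, "dx": 0.04, "dy": -1, "dz": 0, "fingers": 0.05},
    {"rx": 0, "ry": 0, "rz": 0, "dx": 0.04, "dy": -1, "dz": 0, "fingers": 0.05},
    {"rx": 0, "ry": 0, "rz": 0, "dx": 0.04, "dy": -1, "dz": 0, "fingers": 0.05},
    {"rx": 0, "ry": 0, "rz": 0, "dx": 0.04, "dy": -1, "dz": 0, "fingers": 0.05},
    {"rx": 0, "ry": 0, "rz": 0, "dx": 0.04, "dy": -1, "dz": 0, "fingers": 0.05},
    {"rx": 0, "ry": 0, "rz": 0, "dx": 0.04, "dy": -0.7, "dz": 0, "fingers": 0.05},
    {"rx": 0, "ry": 0, "rz": 0, "dx": 0.02, "dy": -0.4, "dz": 0, "fingers": 0.05},
    {"rx": 0, "ry": 0, "rz": 0, "dx": 0, "dy": 0, "dz": 0, "fingers": 0.05},
    {"rx": 0, "ry": 0, "rz": 0, "dx": 0, "dy": 0, "dz": 0, "fingers": 0.05},
    {"rx": 0, "ry": 0, "rz": 0, "dx": 0, "dy": 0, "dz": 0, "fingers": 0.05},
  ],
  grip_force=70,
)

```text
time_s: 17.3
eef_pos: [0.5359, -0.0995, 0.0387]
eef_rot: [[-0.048, 0.999, 0.002], [0.999, 0.048, -0.009], [-0.009, 0.002, -1.0]]
force: [0.3, 9.0, 5.8]
gripper_width: 0.0142
```

```bash
python3 look.py q scene top wrist; python3 - <<'E'
from h import *
s=load("qscene.pkl");a=s["pixels"][:,:,::-1][225:285,260:330];cv2.imwrite("pics/qsz.png",cv2.resize(a,(700,600),interpolation=cv2.INTER_CUBIC))
t=load("qtop.pkl");a=t["pixels"][:,:,::-1][208:250,300:375];cv2.imwrite("pics/qtz.png",cv2.resize(a,(800,448),interpolation=cv2.INTER_CUBIC))
E
```

```text
{'time_s': 17.3, 'qpos': [-17.918, 26.729, -19.743, 43.251, -0.434, -20.652], 'eef_pos': [0.536, -0.1, 0.039], 'eef_rot': [[-0.048, 0.999, 0.002], [0.999, 0.048, -0.009], [-0.009, 0.002, -1.0]], 'force': [0.274, 9.0, 5.835], 'gripper_width': 0.014}
```

View pics/qscene.png

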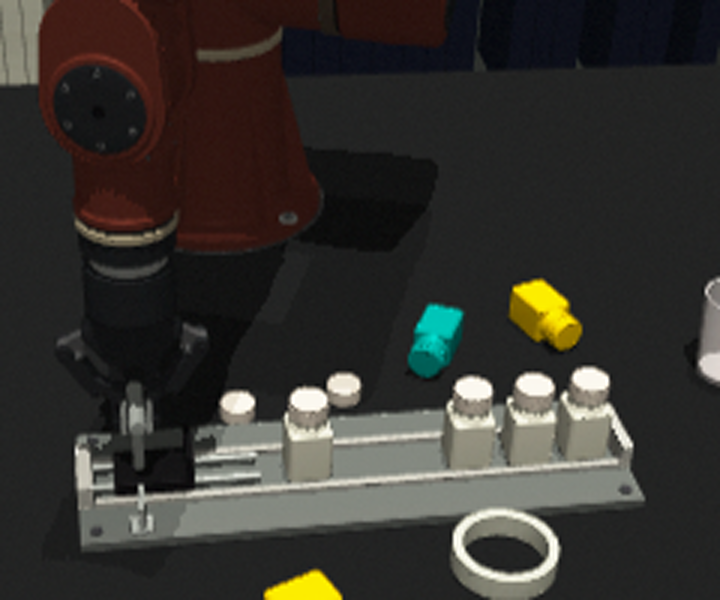

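View pics/qsz.png

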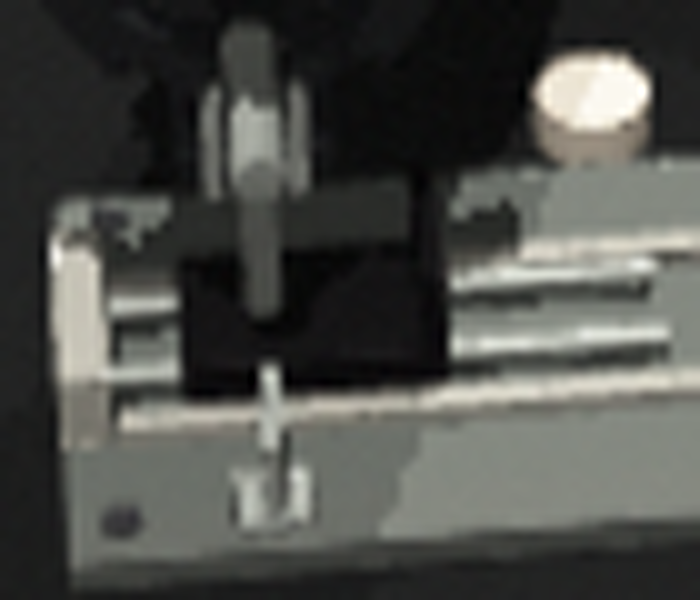

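View pics/qtop.png

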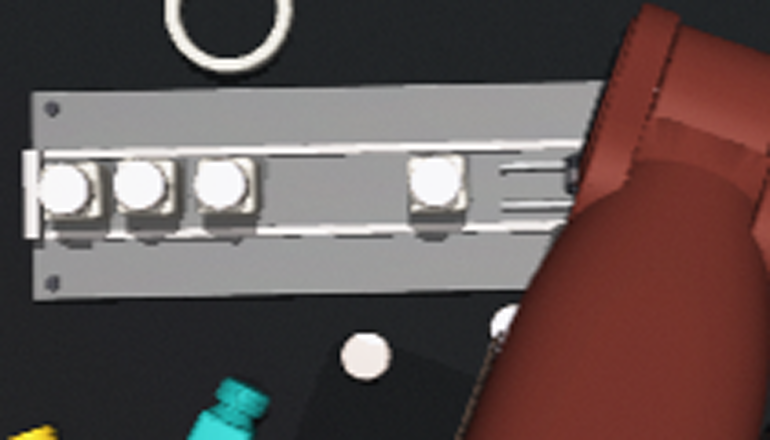

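View pics/qwrist.png

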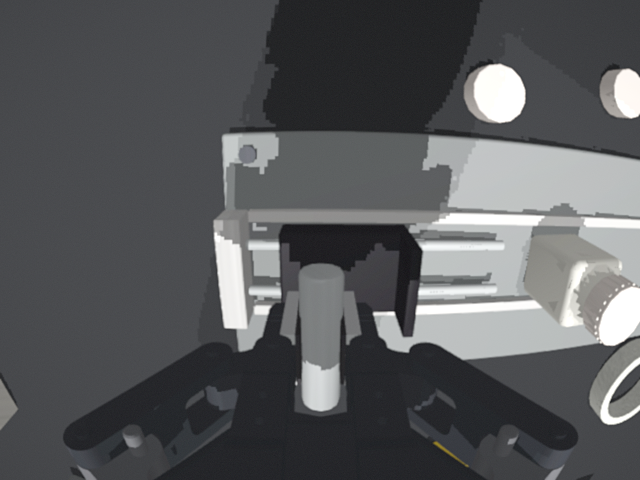

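```bash
python3 - <<'E'
from h import *
s=load("qscene.pkl")
sz=lambda u,v:(260+(u+.5)/10-.5,225+(v+.5)/10-.5)
print("ptr now",L(atz(s,*sz(270,400),.027)),"home",L(atz(load("scene0.pkl"),*sz(546,385),.027)),"foot",L(atz(s,*sz(235,500),.015)),L(atz(s,*sz(312,497),.015)), "fin top(before)",L(atz(s,*sz(270,430),.040)))
t=load("qtop.pkl")
T=lambda u,v,z:L(atz(t,170+(u+.5)/3.667-.5,195+(v+.5)/3.667-.5,z))
print(T(221,185,.092),T(435,180,.092),T(140,187,.092))
f=np.array(s["s"]["eef_pos"]);print("travel",(yh@(f[:2]-[.5327,-.0275])).round(4))
E
```

```text
ptr now [ 0.0383 -0.1914] home [ 0.0407 -0.1191] foot [ 0.0627 -0.2024] [ 0.0639 -0.1825] fin top(before) [ 0.0651 -0.1924]
[0.0008 0.104 ] [ 0.0015 -0.0421] [0.0005 0.1592]
travel -0.0721
```

The pointer (lane y about −0.192) and the fin (about −0.1925 to −0.194) agree within about 2 mm. I'll hold briefly, check and hand in.

>>> carry_out(
  commands=[
    {"rx": 0, "ry": 0, "rz": 0, "dx": 0, "dy": -0.05, "dz": 0, "fingers": 0.05},
    {"rx": 0, "ry": 0, "rz": 0, "dx": 0, "dy": 0, "dz": 0, "fingers": 0.05},
    {"rx": 0, "ry": 0, "rz": 0, "dx": 0, "dy": 0, "dz": 0, "fingers": 0.05},
    {"rx": 0, "ry": 0, "rz": 0, "dx": 0, "dy": 0, "dz": 0, "fingers": 0.05},
    {"rx": 0, "ry": 0, "rz": 0, "dx": 0, "dy": 0, "dz": 0, "fingers": 0.05},
    {"rx": 0, "ry": 0, "rz": 0, "dx": 0, "dy": 0, "dz": 0, "fingers": 0.05},
  ],
)

```text
time_s: 18.05
eef_pos: [0.5359, -0.0999, 0.0387]
eef_rot: [[-0.048, 0.999, 0.002], [0.999, 0.048, -0.009], [-0.009, 0.002, -1.0]]
force: [-0.2, 9.9, 5.4]
gripper_width: 0.0142
```

```bash
python3 look.py z scene; python3 -c "
from bench import close_job;print(close_job())"
```

```text
{'time_s': 18.05, 'qpos': [-17.961, 26.737, -19.73, 43.258, -0.427, -20.702], 'eef_pos': [0.536, -0.1, 0.039], 'eef_rot': [[-0.048, 0.999, 0.002], [0.999, 0.048, -0.009], [-0.009, 0.002, -1.0]], 'force': [-0.234, 9.857, 5.386], 'gripper_width': 0.014}
the job is handed in; nothing more can be done
None
```

View pics/zscene.png

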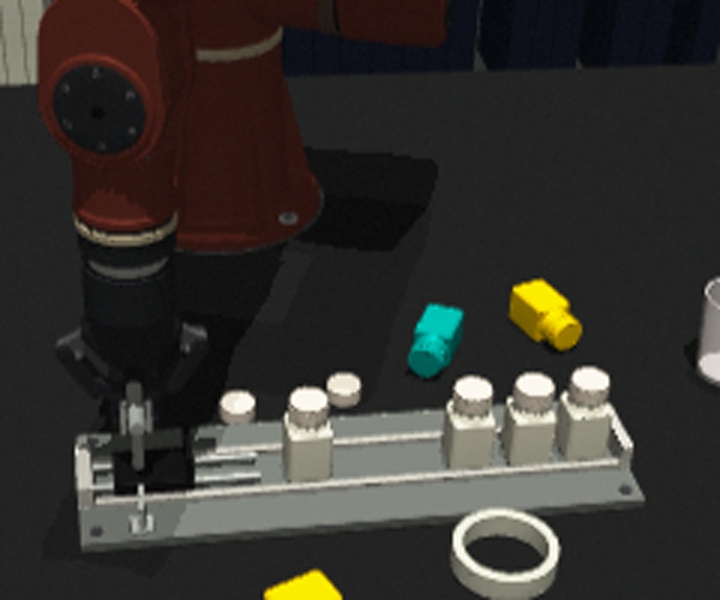

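The fallen bottle is standing in the lane gap and has been let go. The pusher is pulled back to the load mark with the gripper still holding it. I handed the job in at 18.05 s; no verdict is reported.

- **Bottle:** it stands at about lane x 0.001, y 0.104, and looks upright in the scene view. The near and far bottles measured where they were at the start. The last bottle, caps and tape look undisturbed; the wash bottle and beaker were not re-checked.
- **Pusher:** I pulled it about 72 mm. The pointer is at lane y ≈ −0.192 and the fin at −0.1925 to −0.194, about 2 mm apart at most against 8 mm allowed. The arm feels 9–10 N along the lane, which fits the spring, and the pusher is well clear of the near bottle.

**What disagreed:**
- **Fingertip position:** the fingertips really sit about 37–50 mm behind the reported TCP. My first close therefore missed and nudged the fallen bottle slightly. I corrected for the offset from the images and the second grasp held.
- **Bar width:** the gripper read 14 mm on the 16 mm bar, but the view before the pull showed the bar well between the pads and the pusher followed the pull.
- **Wide-angle wrist view:** one reading put the standing bottle about 1 cm off from the top view. I trusted the top view.

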